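# Fill the coal scuttle, tip it into the fire basket and open the air

## Robot

A 7-joint arm with a two-finger parallel gripper is mounted at the origin on the work surface. World frame = base frame: x ahead of the robot, y to its left, z up, the work surface at z = 0. Lengths are in m, angles in rad, forces in N, time in s.
With the tool pointing down it reaches from about 0.425 to 0.925 m from the base axis. Payload 6.8 kg.
Tool frame: the origin (TCP) lies on the centre line of the jaws, within the pads' length; the fingertips stand 8 mm ahead of it and the grasp point (between the pads) lies 11 mm behind it (r.finger_overhang is the distance from the TCP to the fingertips, in m); x points along the fingers, z is the direction in which the jaws open and shut, and the axes are right-handed (so a half turn about x gives the same grasp; the last joint's range is limited). The gripper opens to 85 mm and grips with 20 to 120 N. Pads are 22 mm wide; open, the fingers measure 114 mm over their backs; the gripper's body (76 mm by 85 mm) begins 54 mm behind the grasp point. The pads swing forward as they close: fully open they stand 13 mm farther back than shut.
Start: joints at [1.11, 0.477, 0.022, 1.555, -0.011, 1.109, -0.083], TCP at [0.233, -0.633, 0.239] pointing down, gripper open.
Joint ranges: [-2.96, 2.96], [-0.34, 2.1], [-1.41, 1.46], [0.24, 2.44], [-1.37, 4.51], [0.17, 1.92], [-2.96, 2.96]. Speed limits (rad/s): [2.39, 2.39, 3.14, 3.14, 3.14, 3.14, 3.14].

## Interface

Orientations are given as a rotation vector (axis times angle).
In Python, from bench import r gives the robot as it stands. The module is installed in compiled form; this text tells all that it offers.
- The arm moves only by the tool play_rows, never from a script. Its argument "plan" is a list of rows, each a list of 5 numbers: the opening, from -1 (shut) to 1 (fully open), then the shift along the world's x, y, z in m, then the turn about the world's z in rad. A call has 1 to 10 rows; each row is the pose to reach, as a shift and turn from the pose commanded when the call began; what a row does not reach only later rows make up. A row lasts 1/10 s, in which the tool goes at most 50 mm and 8.59 degrees, less where a joint would pass 70% of its speed; a pose out of reach is approached as far as the arm can. A call with a gripper value outside its range is refused whole. The fingers move at their own pace and stop on an object; "force" is the grip in N (left out, the last holds). Time passes only in rows, so rows that repeat a pose let the fingers close. It gives the time, the measured TCP pose, the force and the opening at its end, in the units of the state.
- r.get_obs(): the state, without advancing time (a new reading comes with each control period).
- r.grab_frame(name): name is "side" or "top" or "wrist"; returns a dict with "pixels" (384x512x3 uint8, blue, green, red), "z_map" (384x512 float32, m along the optical axis (not along the pixel's ray), 0 where there is no reading), "vfov" (degrees; the focal length in pixels is half the picture's height over the tangent of half this angle, whatever the lens; pixels are square), "cx", "cy" (the principal point, pixels), "R" (3x3) and "t" (3): a world point X has camera coordinates R X + t; the wrist camera has in their place "tool_from_camera" (4x4, takes a point from camera to tool coordinates, whose origin is the TCP and whose axes are the tool frame's). Camera axes: x right, y down, z forward; pixel columns grow to the right and rows downward; lengths in m; the calibration is good to about 2 mm. A picture is of the moment at which its call begins: read the wrist's pose just before it.
- r.hand_in(): hands the job in, once; it reports no verdict.
Trained networks look in a picture, given as the dict that the camera call returned (one of the last four; its "shot" number tells which), for a name from the list of things; names that differ only in an ending like _2 or _b are one class to them, and where a whole thing is asked for, a point or a joint stands for the part that bears it (a point fixed in the world has none). Each returns a list of dicts, best first, with "conf" (0 to 1); they miss things now and then, are a little off and sometimes report something else, mostly with a low value. They report only what shows in the picture. A call takes as long as a camera call.
- r.outline_of(picture, label): "mask" (384x512 bool, what is visible of it) and "bbox" ([left, top, right, bottom] as shares, 0 to 1, of the picture: columns of its width, rows of its height, round what is visible of it).
- r.pinpoint(picture, label): "position" ([column, row] as shares, 0 to 1, of the picture: columns of its width, rows of its height: a listed point, or the origin of a listed thing).
The state is a dict: "clock": time; "joints": joint angles; "qvel": joint speeds; "tau": joint torques, N m; "tcp_pos": TCP position; "orientation": TCP orientation; "contact_force": force on the tool from outside, world axes, zero at the start; "moment": the same for the moment, N m; "grip_width": finger opening in m.
Only numpy, scipy, OpenCV 4.12 (cv2) and the standard library are available. Lean on these libraries where they do the work, as an engineer would, in place of code of your own. Each camera call takes 0.05 s, during which the arm holds its last target.

## Task

Lay the fire: put every ovoid of fuel from the wooden tray into the scuttle, carry the scuttle by its bail to the fire basket and set it down upright with its pouring lip reaching in over the middle of the basket's low front rail, then take it by the wooden grip at its bottom rim and lift that to tip all the fuel into the basket. Stand the emptied scuttle upright back on its round slate and turn the brass air collar to stop 4, leaving the bowl, the tin and the brush where they are.

Things in the scene. Friction and masses are not known exactly. Their poses are not given: they have to be found in the camera images.
- scuttle: Open galvanised steel coal scuttle, 0.6 kg, a tapered pail. Origin: centre of its underside (58 mm radius); z up, x to its pouring lip. Oval rim from x = -78 (back, 137 mm high) to +150 (lip, 125 mm high), y = +-88 mm; walls 4 mm, straight from underside to rim, the lip side 36 degrees off vertical. Bail ears at x = 18, z = 120 mm. A tongue 8 mm thick at the back carries the bottom grip.
- scuttle_lip (a point): Tip of the scuttle's pouring lip, at x = 150, y = 0, z = 125 mm of the scuttle.
- bail: The scuttle's wire bail, an arch 190 mm wide. Origin: middle of its hinge line, at x = 18, z = 120 mm of the scuttle; its z points to the middle of its grip, its y along the hinge line.
- bail_grip (a point): Middle of the bail's wooden grip: a round bar 16 mm thick and 84 mm long along the scuttle's y, 100 mm from the hinge line (220 mm above the scuttle's underside when the bail stands upright).
- bail_hinge (a joint): Bail angle (rad): 0 upright, negative leaning to the back (away from the lip), positive towards the lip; stops at -1 and +1. Rubbed tight, it stays where it is left (about 0.6 N at the grip moves it).
- bottom_grip: Wooden bobbin at the scuttle's bottom rim behind (scuttle x = -128, y = 0, z = 36 mm): 42 mm long along y, 26 mm thick, split by the tongue that carries it. Origin: its centre. It spins freely about its y, so a scuttle held by the bobbin's flat ends turns by its own weight; hung from it alone, it hangs tipped about 105 degrees, lip forward and down. Reachable from straight above beside the rim.
- basket: Fire basket of black iron bars, fixed. Origin: on the hearth under its centre; low front at -x, x to its back. Inside x = -110 to 110, y = -150 to 150 mm; grate floor 45 mm up, tops: front rail 85, sides 116, back 166 mm. A scuttle with its origin at x = -240, y = 0 of the basket, turned like the basket, has its lip 20 mm inside and 5 mm of air between its sloping side and the rail.
- basket_front_rail (a point): Middle of the top of the basket's front rail (12 mm round bar), at x = -110, z = 85 mm of the basket.
- slate: Round slate, 180 mm across and 6 mm thick, fixed on the hearth: the scuttle's place. Origin: centre of its underside.
- tray: Shallow wooden fuel tray, 190 x 210 mm, floor 6 mm thick, rim 14 mm high, fixed. Origin: centre of its underside.
- air_scale (a joint): Angle of the brass air collar (rad), growing anticlockwise seen from above: stop 0 at 0, then one stop every 0.30 rad up to stop 6 at 1.80; stop 4 is 1.20. A spring roller clicks it into the nearest stop (about 0.2 N m turns it on).
- air_inlet: Round iron air inlet plate, 132 mm across, 6 mm thick, fixed on the hearth. Origin: centre of its underside. A white tick marks each stop, with as many white dots beyond it as its number (none for 0, six for 6).
- collar_top (a point): Centre of the top of the brass air collar, 51 mm above the hearth: a knurled cylinder 54 to 58 mm across and 32 mm tall above a wider skirt (68 mm across, its top 19 mm above the hearth). It turns about its upright axis.
- collar_pointer (a point): Tip of the white pointer on the collar's skirt, 41 mm from the axis; it points at the tick of the stop in use.
- ovoid1_mid (a point): Centre of a fuel ovoid: a dark round pillow 52 mm across and 34 mm thick, 60 g, firm, lying flat in the tray at the start; z along its short axis, either way up. Three to five are there; absent ones read None.
- ovoid2_mid (a point): Centre of a fuel ovoid: a dark round pillow 52 mm across and 34 mm thick, 60 g, firm, lying flat in the tray at the start; z along its short axis, either way up. Three to five are there; absent ones read None.
- ovoid3_mid (a point): Centre of a fuel ovoid: a dark round pillow 52 mm across and 34 mm thick, 60 g, firm, lying flat in the tray at the start; z along its short axis, either way up. Three to five are there; absent ones read None.
- ovoid4_mid (a point): Centre of a fuel ovoid: a dark round pillow 52 mm across and 34 mm thick, 60 g, firm, lying flat in the tray at the start; z along its short axis, either way up. Three to five are there; absent ones read None.
- ovoid5_mid (a point): Centre of a fuel ovoid: a dark round pillow 52 mm across and 34 mm thick, 60 g, firm, lying flat in the tray at the start; z along its short axis, either way up. Three to five are there; absent ones read None.
- cone_bowl: Terracotta bowl of pine cones, 112 mm across, 62 mm tall; not part of the job. Origin: centre of its underside.
- match_tin: Green match tin with a brass lid, 63 mm across, 125 mm tall; not part of the job. Origin: centre of its underside.
- hearth_brush: Hearth brush, 250 mm long, lying on its bristles; not part of the job. Origin: on the hearth under its neck.

How it is judged:
By the outcome, as a careful person would: the job done as asked, in the order asked, and still so for the second after the job is handed in, with the robot touching nothing.
Of ovoid1, ovoid2, ovoid3, ovoid4, ovoid5 only 3 to 5 are there at a start; the rules pass over those that are not, and their reading is None.
At some moment in a run one of ovoid1, ovoid2, ovoid3, ovoid4, ovoid5 may be knocked a few centimetres aside while the robot is not near it.
It also fails if it takes over 210 s, if anything falls off the work surface, if the arm or the gripper's body presses on something with over 40 N, if the wrist force passes 120 N, or if a joint passes its speed limit or range.

## Working session

There is one attempt and no reset: what is moved stays moved. The work goes in short steps, Python scripts to look and compute and a tool call to move; the robot and the scene stay as the last step left them, time stands still between calls to the robot, and variables do not carry over. Pictures are saved under pics/ and viewed, and the job is handed in when it is done.

Besides the shell and the picture viewer there is one more tool, called after "Request:" as name(argument=value, ...) on one line, values as JSON. play_rows: Moves the arm, as the interface text tells. Its arguments: {"type":"object","properties":{"plan":{"type":"array","items":{"type":"array","items":{"type":"number"}}},"force":{"type":"number"}},"required":["plan"]}

```bash
mkdir -p pics; ls; python3 - <<'E'
from bench import r
import cv2
o=r.get_obs(); print(o)
for n in ['side','top','wrist']:
    f=r.grab_frame(n); cv2.imwrite(f'pics/{n}0.png',f['pixels'])
    print(n,{k:v for k,v in f.items() if k not in('pixels','z_map')})
E
```

```text
pics
{'clock': 0.0, 'joints': array([ 1.10988571,  0.47781265,  0.02232905,  1.55645611, -0.01153734,
        1.10931185, -0.08308777]), 'qvel': array([-0.00238518, -0.00167406,  0.0014084 , -0.0004347 ,  0.00098191,
       -0.00067875,  0.00014108]), 'tau': array([-3.58961524e-04, -5.96464705e+01,  1.60742261e+00, -2.81198913e+01,
        1.23916240e-02,  9.47138731e-03, -7.77370360e-06]), 'tcp_pos': array([ 0.23303716, -0.63287235,  0.23831511]), 'orientation': array([ 0.94650543,  1.35733527, -0.9448851 ]), 'contact_force': array([0.405443  , 0.08310761, 0.41690941]), 'moment': array([ 0.00716923, -0.04115154, -0.00200129]), 'grip_width': 0.08551854991743624}
side {'vfov': 53.469147451060934, 'cx': 255.07465684629378, 'cy': 198.3821800088785, 'R': array([[ 0.97667428, -0.21406916, -0.0167851 ],
       [-0.12077425, -0.48302345, -0.8672381 ],
       [ 0.17754133,  0.84903636, -0.49761062]]), 't': array([-0.54098374,  0.180432  ,  0.98810713]), 'shot': 1}
top {'vfov': 51.551800416992165, 'cx': 256.0668580465882, 'cy': 192.48992972940965, 'R': array([[-0.00714451, -0.99995565, -0.00613554],
       [-0.99943354,  0.0073423 , -0.03284346],
       [ 0.03288706,  0.00589742, -0.99944168]]), 't': array([-0.04566261,  0.53792263,  1.44655867]), 'shot': 2}
wrist {'vfov': 59.05379395536749, 'cx': 251.7940669738312, 'cy': 192.263819927932, 'tool_from_camera': array([[-1.34472193e-03, -3.09542418e-01,  9.50884685e-01,
        -1.35114732e-01],
       [-5.27314727e-04, -9.50885193e-01, -3.09543329e-01,
         7.99925085e-02],
       [ 9.99998957e-01, -9.17665200e-04,  1.11544989e-03,
         1.44660766e-04],
       [ 0.00000000e+00,  0.00000000e+00,  0.00000000e+00,
         1.00000000e+00]]), 'shot': 3}
```

View pics/top0.png

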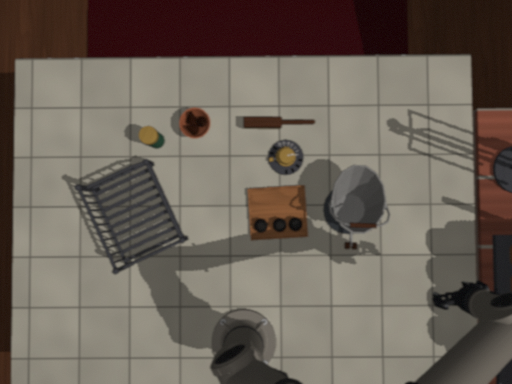

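View pics/side0.png

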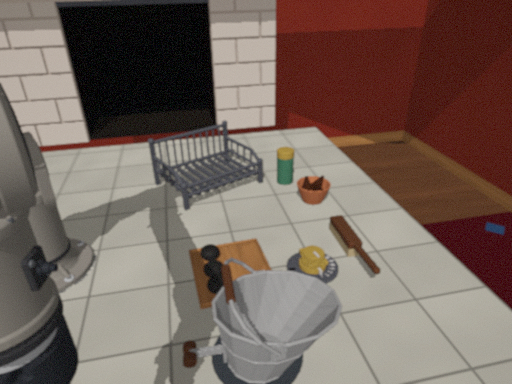

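View pics/wrist0.png

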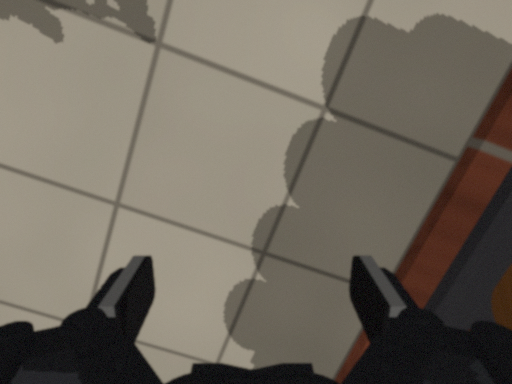

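```bash
cat > h.py <<'E'
from bench import r
import numpy as np, cv2
from scipy.spatial.transform import Rotation as Ro
np.set_printoptions(precision=4,suppress=True)
def foc(f): return f['pixels'].shape[0]/2/np.tan(np.radians(f['vfov'])/2)
def pose(f,obs=None):
    """world_from_cam R,t"""
    if 'R' in f: R=np.array(f['R']); return R.T, -R.T@np.array(f['t'])
    T=np.array(f['tool_from_camera']); Rt=Ro.from_rotvec(obs['orientation']).as_matrix()
    return Rt@T[:3,:3], Rt@T[:3,3]+obs['tcp_pos']
def rays(f,uv,obs=None):
    Rw,c=pose(f,obs); F=foc(f); uv=np.atleast_2d(uv).astype(float)
    d=np.c_[(uv[:,0]-f['cx'])/F,(uv[:,1]-f['cy'])/F,np.ones(len(uv))]
    return c,d@Rw.T
def at_z(f,uv,z,obs=None):
    c,d=rays(f,uv,obs); return c+d*((z-c[2])/d[:,2])[:,None]
def cloud(f,mask,obs=None):
    v,u=np.nonzero(mask&(f['z_map']>0)); c,d=rays(f,np.c_[u,v],obs)
    return c+d*f['z_map'][v,u][:,None]
def proj(f,X,obs=None):
    Rw,c=pose(f,obs); p=(np.atleast_2d(X)-c)@Rw; F=foc(f)
    return np.c_[p[:,0]/p[:,2]*F+f['cx'],p[:,1]/p[:,2]*F+f['cy']]
def tri(fs,uvs,obss):
    A=np.zeros((3,3));b=np.zeros(3)
    for f,uv,o in zip(fs,uvs,obss):
        c,d=rays(f,uv,o); d=d[0]/np.linalg.norm(d[0]); M=np.eye(3)-np.outer(d,d); A+=M;b+=M@c
    return np.linalg.solve(A,b)
def pin(f,l,n=1):
    W=f['pixels'].shape[1];H=f['pixels'].shape[0]
    return [(q['conf'],np.array([q['position'][0]*W,q['position'][1]*H])) for q in r.pinpoint(f,l)[:n]]
def show(f,name,s=1,box=None):
    im=f['pixels']
    if box: im=im[box[1]:box[3],box[0]:box[2]]
    im=cv2.resize(im,None,fx=s,fy=s,interpolation=cv2.INTER_CUBIC); cv2.imwrite('pics/'+name+'.png',im)
E
python3 - <<'E'
from h import *
fs=r.grab_frame('side'); ft=r.grab_frame('top')
for l in ['scuttle','scuttle_lip','bail','bail_grip','bottom_grip','basket','basket_front_rail','slate','tray','air_inlet','collar_top','collar_pointer','ovoid1_mid','cone_bowl','match_tin','hearth_brush']:
    n=5 if 'ovoid' in l else 1
    a=pin(fs,l,n);b=pin(ft,l,n)
    print(l,[(round(c,2),p.round(0)) for c,p in a],[(round(c,2),p.round(1)) for c,p in b])
    if a and b and n==1: print('    ',tri([fs,ft],[a[0][1],b[0][1]],[None]*2))
show(ft,'topz',3,(230,130,410,260))
show(ft,'topb',4,(70,140,200,280))
E
```

```text
scuttle [(0.78, array([257., 354.]))] [(0.96, array([350. , 208.9]))]
     [ 0.4737 -0.3906  0.0136]
scuttle_lip [(0.72, array([338., 298.]))] [(0.8, array([359.3, 161.9]))]
     [ 0.6294 -0.3959  0.1308]
bail [] []
bail_grip [(0.97, array([225., 283.]))] [(0.81, array([365.3, 227. ]))]
     [ 0.4208 -0.3933  0.209 ]
bottom_grip [(0.68, array([189., 352.]))] [(0.64, array([351.1, 244.9]))]
     [ 0.3472 -0.3846  0.0492]
basket [(0.71, array([213., 185.]))] [(0.93, array([142.9, 213.7]))]
     [ 0.4705  0.3682 -0.0048]
basket_front_rail [(0.89, array([227., 170.]))] [(0.63, array([163.4, 202.1]))]
     [0.5107 0.2683 0.0958]
slate [] [(0.65, array([346.3, 207.4]))]
tray [(0.65, array([230., 273.]))] [(0.71, array([278. , 212.9]))]
     [ 0.4612 -0.1296 -0.0014]
air_inlet [(0.82, array([308., 266.]))] [(0.83, array([283.8, 159.7]))]
     [ 0.6591 -0.153   0.0011]
collar_top [(0.69, array([311., 248.]))] [(0.86, array([286.8, 154.3]))]
     [ 0.6659 -0.1583  0.0621]
collar_pointer [(0.97, array([321., 274.]))] [(0.63, array([295.6, 152.2]))]
     [ 0.6807 -0.1945  0.0081]
ovoid1_mid [(0.55, array([257., 352.]))] []
cone_bowl [(0.58, array([310., 199.]))] [(0.7, array([198.3, 129.1]))]
     [0.7745 0.1613 0.0074]
match_tin [(0.87, array([281., 182.]))] [(0.84, array([158.7, 140.3]))]
     [0.726  0.3108 0.0015]
hearth_brush [(0.72, array([352., 252.]))] [(0.96, array([274.5, 126.2]))]
     [ 0.7885 -0.1215 -0.0006]
```

View pics/topz.png

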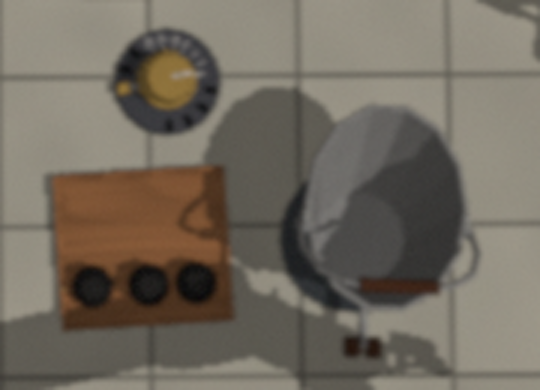

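View pics/topb.png

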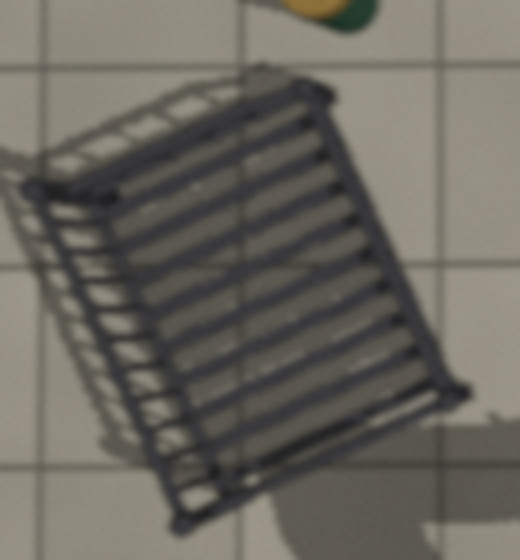

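```bash
python3 - <<'E'
from h import *
o=r.get_obs(); print(Ro.from_rotvec(o['orientation']).as_matrix(), r.finger_overhang)
ft=r.grab_frame('top')
print(at_z(ft,[[260.7,225],[279.3,225],[295.3,224]],0.03))
# tray corners zoom
print(at_z(ft,np.array([[50,175],[225,167],[232,320],[65,328]])/3+[230,130],0.014))
# basket corners  front rail ends, back tops
print(at_z(ft,np.array([[312,92],[455,395]])/4+[70,140],0.085))
print(at_z(ft,np.array([[40,190],[180,520]])/4+[70,140],0.166))
m=r.outline_of(ft,'scuttle'); print([(x['conf'],x['bbox']) for x in m])
P=cloud(ft,m[0]['mask']); print(len(P),P.min(0),P.max(0))
E
```

```text
[[ 0.      0.9384  0.3455]
 [-0.0001  0.3455 -0.9384]
 [-1.     -0.      0.0001]] 0.008
[[ 0.4198 -0.0655  0.03  ]
 [ 0.4193 -0.1324  0.03  ]
 [ 0.4225 -0.1899  0.03  ]]
[[ 0.5528 -0.0154  0.014 ]
 [ 0.561  -0.2282  0.014 ]
 [ 0.3756 -0.2346  0.014 ]
 [ 0.3673 -0.0324  0.014 ]]
[[0.6406 0.3256 0.085 ]
 [0.3768 0.2013 0.085 ]]
[[0.553  0.5259 0.166 ]
 [0.2837 0.4099 0.166 ]]
[(0.34, [0.634, 0.4992, 0.6916, 0.6086])]
319 [ 0.3872 -0.387  -0.0026] [ 0.5336 -0.2918  0.1599]
```

Request:
play_rows(plan=[[0.4, 0, 0, 0.05, 0], [0.4, 0.03, 0.03, 0.08, 0.15], [0.4, 0.05, 0.08, 0.08, 0.3], [0.4, 0.08, 0.12, 0.08, 0.45], [0.4, 0.1, 0.17, 0.08, 0.6], [0.4, 0.12, 0.21, 0.08, 0.75], [0.4, 0.14, 0.26, 0.08, 0.9], [0.4, 0.16, 0.31, 0.08, 1.05], [0.4, 0.18, 0.36, 0.06, 1.15], [0.4, 0.2, 0.4, 0.03, 1.25]])

```text
clock: 2.95
tcp_pos: [0.4269, -0.2484, 0.2814]
orientation: [-0.031, 1.567, 0.027]
contact_force: [1.4, -0.6, -1.0]
grip_width: 0.0598
```

Request:
play_rows(plan=[[0.4, 0.01, 0.05, 0, 0], [0.4, 0.02, 0.1, 0, 0], [0.4, 0.02, 0.1, 0, 0], [0.4, 0.02, 0.1, 0, 0]])

```text
clock: 3.35
tcp_pos: [0.4456, -0.1491, 0.2802]
orientation: [-0.028, 1.57, 0.027]
contact_force: [0.2, -0.8, -0.6]
grip_width: 0.0599
```

```bash
python3 - <<'E'
from h import *
o=r.get_obs(); f=r.grab_frame('wrist'); show(f,'w1')
R=Ro.from_rotvec(o['orientation']).as_matrix(); print(o['tcp_pos'],R[:,2],o['grip_width'],o['clock'])
for l in ['ovoid1_mid','tray']:
    for c,p in pin(f,l,5): print(l,c,p,at_z(f,p,0.023 if 'o' in l else 0,o))
for q in r.outline_of(f,'ovoid1_mid'):
    P=cloud(f,q['mask'],o); print(q['conf'],q['bbox'],np.median(P,0),P.min(0),P.max(0))
E
```

```text
[ 0.4456 -0.1491  0.2802] [0.9994 0.0353 0.0005] 0.05986680066369317 3.35
ovoid1_mid 0.96 [232.4992 186.816 ] [[ 0.4245 -0.1918  0.023 ]]
tray 0.86 [268.288  133.5936] [[ 0.4658 -0.1294  0.    ]]
0.97 [0.4141, 0.4383, 0.4938, 0.5307] [ 0.4259 -0.1858  0.0377] [ 0.4001 -0.2195  0.0055] [ 0.4509 -0.1644  0.0431]
0.4 [0.4074, 0.1391, 0.4947, 0.2674] [ 0.4216 -0.0651  0.0379] [ 0.3955 -0.0902  0.0225] [ 0.445  -0.0404  0.0429]
```

View pics/w1.png

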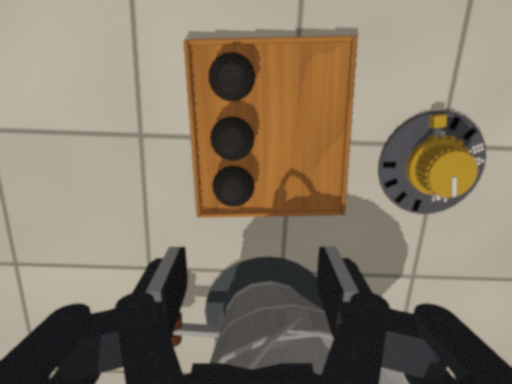

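```bash
python3 - <<'E'
from h import *
o=r.get_obs(); f=r.grab_frame('wrist')
g=cv2.cvtColor(f['pixels'],cv2.COLOR_BGR2GRAY)
m=(g<60).astype(np.uint8); m[:40]=0;m[215:]=0;m[:,:205]=0;m[:,260:]=0
n,l,s,c=cv2.connectedComponentsWithStats(m)
for i in range(1,n):
    if s[i][4]>300:
        P=cloud(f,l==i,o);P=P[P[:,2]>.02]; print(s[i],c[i],at_z(f,c[i],.023,o),(P.min(0)+P.max(0))/2,P.max(0))
# tray near edge x
print(at_z(f,[[198,130],[190,60],[198,205]],.014,o))
E
```

```text
[ 209   48   47   51 1789] [232.1051  72.8066] [[ 0.4215 -0.0641  0.023 ]] [ 0.422  -0.0653  0.0325] [ 0.4465 -0.0401  0.0428]
[ 211  113   44   45 1527] [232.9784 135.1172] [[ 0.4233 -0.1319  0.023 ]] [ 0.4231 -0.1316  0.0327] [ 0.4475 -0.1077  0.0433]
[ 214  163   41   41 1326] [234.1802 182.675 ] [[ 0.4254 -0.189   0.023 ]] [ 0.4256 -0.1875  0.0328] [ 0.4494 -0.1643  0.0433]
[[ 0.3817 -0.1284  0.014 ]
 [ 0.3744 -0.0519  0.014 ]
 [ 0.3797 -0.2223  0.014 ]]
```

Request:
play_rows(plan=[[0.4, -0.019, -0.039, -0.03, 0], [0.4, -0.019, -0.039, -0.08, 0], [0.4, -0.019, -0.039, -0.13, 0], [0.4, -0.019, -0.039, -0.18, 0], [0.4, -0.019, -0.039, -0.22, 0], [0.4, -0.019, -0.039, -0.24, 0], [0.4, -0.019, -0.039, -0.26, 0], [0.4, -0.019, -0.039, -0.26, 0], [0.4, -0.019, -0.039, -0.26, 0]])

```text
clock: 4.5
tcp_pos: [0.4262, -0.1899, 0.02]
orientation: [-0.024, 1.571, 0.024]
contact_force: [0.5, -0.3, -0.7]
grip_width: 0.0602
```

Request:
play_rows(plan=[[0, 0, 0, 0, 0], [0, 0, 0, 0, 0], [0, 0, 0, 0, 0], [0, 0, 0, 0, 0]], force=30)

```text
clock: 4.9
tcp_pos: [0.4269, -0.1899, 0.0211]
orientation: [-0.026, 1.569, 0.024]
contact_force: [-2.3, -0.2, 8.4]
grip_width: 0.0494
```

Request:
play_rows(plan=[[0, 0, 0, 0.01, 0], [0, 0, 0, 0.03, 0], [0, 0, 0, 0.08, 0], [0, 0, 0, 0.13, 0], [0, 0, 0, 0.18, 0], [0, 0, 0, 0.23, 0], [0, 0, 0, 0.26, 0], [0, 0, 0, 0.26, 0]])

```text
clock: 5.7
tcp_pos: [0.4288, -0.1897, 0.2855]
orientation: [-0.029, 1.561, 0.022]
contact_force: [0.5, -0.1, -0.9]
grip_width: 0.0497
```

```bash
python3 - <<'E'
from h import *
o=r.get_obs(); f=r.grab_frame('wrist'); show(f,'w2'); print(o['tcp_pos'],o['grip_width'])
fs=r.grab_frame('side'); 
E
```

```text
[ 0.4288 -0.1897  0.2855] 0.04969895816230982
```

View pics/w2.png

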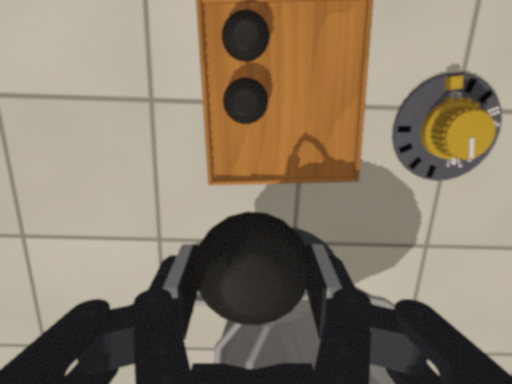

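Request:
play_rows(plan=[[0, 0.02, -0.04, 0.02, 0], [0, 0.04, -0.08, 0.02, 0], [0, 0.06, -0.12, 0.02, 0], [0, 0.077, -0.165, 0.02, 0], [0, 0.08, -0.204, 0.0, 0], [0, 0.08, -0.204, -0.05, 0], [0, 0.08, -0.204, -0.1, 0], [0, 0.08, -0.204, -0.15, 0], [0, 0.08, -0.204, -0.19, 0], [0, 0.08, -0.204, -0.205, 0]])

```text
clock: 6.8
tcp_pos: [0.5024, -0.3905, 0.0686]
orientation: [-0.02, 1.579, 0.031]
contact_force: [-1.1, 0.8, -0.6]
grip_width: 0.0491
```

Request:
play_rows(plan=[[0, 0, 0, 0, 0], [0.4, 0, 0, 0, 0], [0.4, 0, 0, 0, 0], [0.4, 0, 0, 0.03, 0], [0.4, 0, 0, 0.08, 0], [0.4, 0, 0, 0.13, 0], [0.4, 0, 0, 0.18, 0], [0.4, 0, 0.03, 0.2, 0]])

```text
clock: 7.6
tcp_pos: [0.5076, -0.3685, 0.2832]
orientation: [-0.027, 1.561, 0.013]
contact_force: [0.9, 0.2, -0.8]
grip_width: 0.0598
```

```bash
python3 - <<'E'
from h import *
o=r.get_obs(); f=r.grab_frame('wrist'); show(f,'w3'); print(o['tcp_pos'],o['grip_width'])
E
```

```text
[ 0.5076 -0.3685  0.2832] 0.05981548096270558
```

View pics/w3.png

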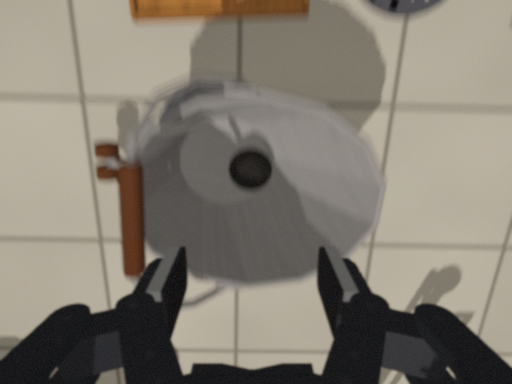

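Request:
play_rows(plan=[[0.4, -0.02, 0.04, 0.0, 0], [0.4, -0.04, 0.085, 0.0, 0], [0.4, -0.06, 0.13, 0, 0], [0.4, -0.08, 0.175, 0, 0], [0.4, -0.083, 0.22, 0.0, 0], [0.4, -0.083, 0.23, 0, 0], [0.4, -0.083, 0.23, 0, 0]])

```text
clock: 8.35
tcp_pos: [0.424, -0.1316, 0.2766]
orientation: [-0.03, 1.567, 0.027]
contact_force: [0.2, -0.6, -0.5]
grip_width: 0.0596
```

```bash
cat > ov.py <<'E'
from h import *
import sys
o=r.get_obs(); f=r.grab_frame('wrist'); show(f,sys.argv[1])
print(o['tcp_pos'],o['clock'])
for q in r.outline_of(f,'ovoid1_mid'):
    P=cloud(f,q['mask'],o);P=P[P[:,2]>.02]; print(q['conf'],np.round(q['bbox'],3),(P.min(0)+P.max(0))/2,P.max(0))
g=cv2.cvtColor(f['pixels'],cv2.COLOR_BGR2GRAY)
m=(g<60).astype(np.uint8); m[235:]=0
n,l,s,c=cv2.connectedComponentsWithStats(m)
for i in range(1,n):
    if s[i][4]>700:
        P=cloud(f,l==i,o);P=P[P[:,2]>.02]; print(s[i],at_z(f,c[i],.023,o),(P.min(0)+P.max(0))/2)
E
python3 ov.py w4
```

```text
[ 0.424  -0.1316  0.2766] 8.35
0.62 [0.586 0.93  0.616 0.935] [ 0.5031 -0.3704  0.0826] [ 0.5199 -0.3096  0.1425]
[ 228   69   46   49 1742] [[ 0.4214 -0.0647  0.023 ]] [ 0.4218 -0.0652  0.0328]
[ 229  132   43   44 1464] [[ 0.4231 -0.132   0.023 ]] [ 0.4233 -0.1313  0.0329]
```

View pics/w4.png

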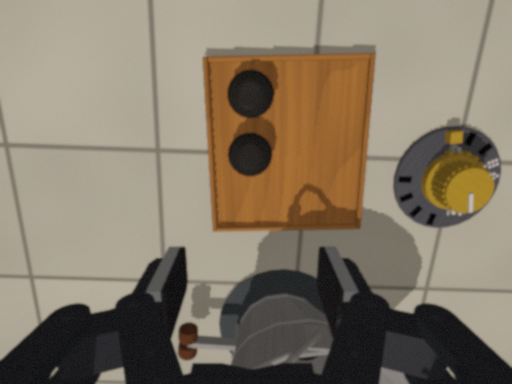

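Request:
play_rows(plan=[[0.4, 0, 0, -0.05, 0], [0.4, 0, 0, -0.1, 0], [0.4, 0, 0, -0.15, 0], [0.4, 0, 0, -0.2, 0], [0.4, 0, 0, -0.23, 0], [0.4, 0, 0, -0.256, 0], [0.4, 0, 0, -0.256, 0], [0, 0, 0, -0.256, 0], [0, 0, 0, -0.256, 0], [0, 0, 0, -0.256, 0]])

```text
clock: 9.45
tcp_pos: [0.4245, -0.134, 0.0202]
orientation: [-0.025, 1.568, 0.024]
contact_force: [-0.1, -0.5, 0.1]
grip_width: 0.0497
```

Request:
play_rows(plan=[[0, 0, 0, 0.0, 0], [0, 0, 0, 0.03, 0], [0, 0, 0, 0.08, 0], [0, 0, 0, 0.13, 0], [0, 0, 0, 0.18, 0], [0, 0, 0, 0.23, 0], [0, 0, 0, 0.276, 0], [0, 0.02, -0.045, 0.276, 0], [0, 0.04, -0.09, 0.276, 0], [0, 0.06, -0.135, 0.276, 0]])

```text
clock: 10.45
tcp_pos: [0.4837, -0.2699, 0.2965]
orientation: [-0.027, 1.569, 0.024]
contact_force: [0.7, 0.9, -0.4]
grip_width: 0.0492
```

Request:
play_rows(plan=[[0, 0.01, -0.045, 0.0, 0], [0, 0.017, -0.09, 0, 0], [0, 0.017, -0.13, 0, 0], [0, 0.017, -0.148, -0.03, 0], [0, 0.017, -0.148, -0.08, 0], [0, 0.017, -0.148, -0.13, 0], [0, 0.017, -0.148, -0.18, 0], [0, 0.017, -0.148, -0.2, 0], [0, 0.017, -0.148, -0.2, 0], [0.4, 0.017, -0.148, -0.2, 0]])

```text
clock: 11.45
tcp_pos: [0.5009, -0.4165, 0.0961]
orientation: [-0.026, 1.569, 0.025]
contact_force: [1.1, -0.6, -0.2]
grip_width: 0.0593
```

Request:
play_rows(plan=[[0.4, 0, 0, 0, 0], [0.4, 0, 0, 0.05, 0], [0.4, 0, 0, 0.1, 0], [0.4, 0, 0, 0.15, 0], [0.4, 0, 0.02, 0.2, 0], [0.4, -0.02, 0.07, 0.2, 0], [0.4, -0.04, 0.12, 0.2, 0], [0.4, -0.06, 0.17, 0.2, 0], [0.4, -0.07, 0.22, 0.2, 0], [0.4, -0.078, 0.27, 0.19, 0]])

```text
clock: 12.45
tcp_pos: [0.4251, -0.1595, 0.2902]
orientation: [-0.028, 1.565, 0.022]
contact_force: [1.1, 2.2, 0.2]
grip_width: 0.0598
```

```bash
python3 ov.py w5; python3 - <<'E'
from h import *
f=r.grab_frame('top');show(f,'t5',3,(230,130,410,260))
E
```

```text
[ 0.4251 -0.1595  0.2902] 12.45
0.79 [0.566 0.841 0.628 0.868] [ 0.5096 -0.3993  0.0417] [ 0.5317 -0.387   0.0469]
[ 226   34   45   48 1608] [[ 0.4207 -0.0565  0.023 ]] [ 0.4198 -0.0604  0.0329]
```

View pics/w5.png

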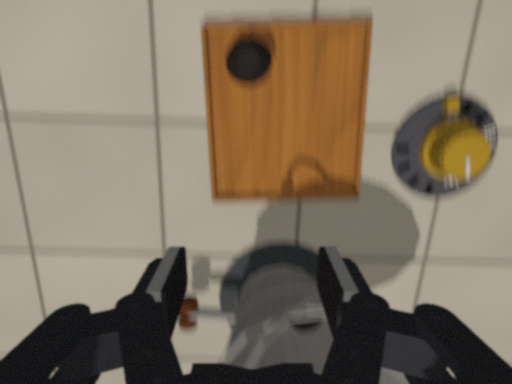

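View pics/t5.png

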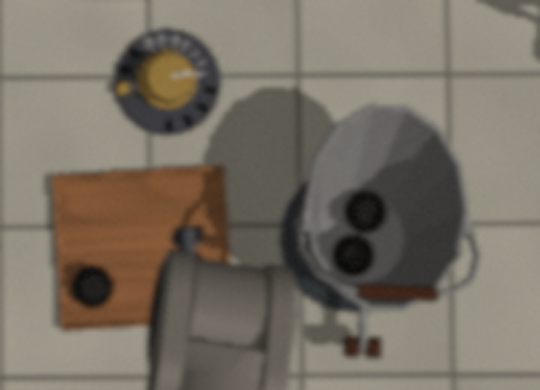

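Request:
play_rows(plan=[[0.4, 0, 0.04, 0, 0], [0.4, 0, 0.08, -0.02, 0], [0.4, 0, 0.08, -0.07, 0], [0.4, 0, 0.08, -0.12, 0], [0.4, 0, 0.08, -0.17, 0], [0.4, 0, 0.08, -0.22, 0], [0.4, 0, 0.08, -0.25, 0], [0.4, 0, 0.08, -0.265, 0], [0.4, 0, 0.08, -0.265, 0]])

```text
clock: 13.5
tcp_pos: [0.4251, -0.0819, 0.0212]
orientation: [-0.025, 1.572, 0.024]
contact_force: [0.2, -1.0, -0.2]
grip_width: 0.0594
```

Request:
play_rows(plan=[[0, 0, 0, 0, 0], [0, 0, 0, 0, 0], [0, 0, 0, 0, 0], [0, 0, 0, 0, 0]])

```text
clock: 13.9
tcp_pos: [0.4263, -0.0817, 0.0235]
orientation: [-0.025, 1.568, 0.024]
contact_force: [-0.1, -0.9, 7.9]
grip_width: 0.0453
```

Request:
play_rows(plan=[[0.4, 0, 0, 0, 0], [0.4, 0, 0, 0, 0], [0.4, 0, 0, 0.03, 0], [0.4, 0, 0, 0.06, 0], [0.4, 0, 0, 0.12, 0], [0.4, 0, 0, 0.17, 0], [0.4, 0, 0, 0.2, 0], [0.4, 0, 0, 0.2, 0]])

```text
clock: 14.7
tcp_pos: [0.4282, -0.0811, 0.2274]
orientation: [-0.027, 1.561, 0.023]
contact_force: [1.2, -1.2, 0.4]
grip_width: 0.0595
```

```bash
python3 ov.py w6
```

```text
[ 0.4282 -0.0811  0.2274] 14.7
0.57 [0.426 0.842 0.649 0.954] [ 0.4466 -0.0634  0.296 ] [ 0.4476 -0.0631  0.2981]
[ 223  119   51   52 2010] [[ 0.4261 -0.0627  0.023 ]] [ 0.4259 -0.0624  0.0328]
[403 176 102  42 914] [[ 0.6666 -0.1074  0.023 ]] [ 0.6919 -0.1292  0.0207]
```

View pics/w6.png

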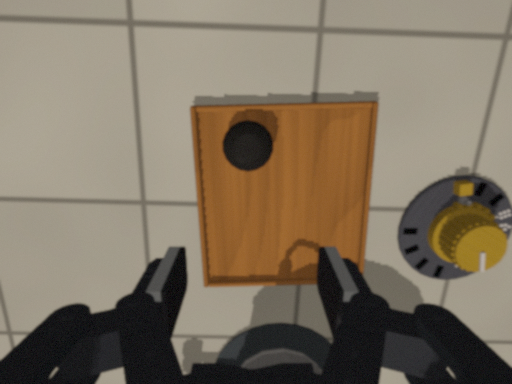

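Request:
play_rows(plan=[[0.4, 0, 0.0185, -0.01, 0], [0.4, 0, 0.0185, -0.06, 0], [0.4, 0, 0.0185, -0.11, 0], [0.4, 0, 0.0185, -0.16, 0], [0.4, 0, 0.0185, -0.19, 0], [0.4, 0, 0.0185, -0.201, 0], [0.4, 0, 0.0185, -0.201, 0], [0.4, 0, 0.0185, -0.201, 0]])

```text
clock: 15.6
tcp_pos: [0.4251, -0.0623, 0.0217]
orientation: [-0.025, 1.571, 0.025]
contact_force: [-0.4, 0.6, -0.0]
grip_width: 0.0598
```

Request:
play_rows(plan=[[0, 0, 0, 0, 0], [0, 0, 0, 0, 0], [0, 0, 0, 0, 0], [0, 0, 0, 0, 0]])

```text
clock: 16.0
tcp_pos: [0.4257, -0.0626, 0.0227]
orientation: [-0.026, 1.568, 0.024]
contact_force: [-2.8, 0.8, 8.6]
grip_width: 0.0493
```

Request:
play_rows(plan=[[0, 0, 0, 0.03, 0], [0, 0, 0, 0.08, 0], [0, 0, 0, 0.13, 0], [0, 0, 0, 0.18, 0], [0, 0, 0, 0.23, 0], [0, 0, -0.01, 0.276, 0], [0, 0.02, -0.055, 0.276, 0], [0, 0.04, -0.1, 0.276, 0], [0, 0.06, -0.145, 0.276, 0], [0, 0.06, -0.145, 0.276, 0]])

```text
clock: 17.0
tcp_pos: [0.4854, -0.2148, 0.2975]
orientation: [-0.019, 1.569, 0.016]
contact_force: [-0.2, 0.6, -1.7]
grip_width: 0.049
```

Request:
play_rows(plan=[[0, 0.01, -0.045, 0, 0], [0, 0.03, -0.09, 0, 0], [0, 0.03, -0.135, 0, 0], [0, 0.03, -0.165, 0, 0], [0, 0.03, -0.17, -0.04, 0], [0, 0.03, -0.17, -0.09, 0], [0, 0.03, -0.17, -0.14, 0], [0, 0.03, -0.17, -0.18, 0], [0, 0.03, -0.17, -0.19, 0], [0, 0.03, -0.17, -0.19, 0]])

```text
clock: 18.0
tcp_pos: [0.5143, -0.377, 0.1069]
orientation: [-0.024, 1.572, 0.026]
contact_force: [-0.3, -0.5, -0.7]
grip_width: 0.0494
```

Request:
play_rows(plan=[[0.4, 0, 0, 0, 0], [0.4, 0, 0, 0, 0], [0.4, 0, 0, 0.05, 0], [0.4, 0, 0, 0.1, 0], [0.4, 0, 0, 0.15, 0], [0.4, 0, 0, 0.2, 0], [0.4, -0.02, 0.02, 0.25, 0], [0.4, -0.05, 0.02, 0.25, 0], [0.4, -0.05, 0.02, 0.25, 0]])

```text
clock: 18.9
tcp_pos: [0.4633, -0.3582, 0.3625]
orientation: [-0.029, 1.567, 0.018]
contact_force: [-0.2, 0.1, 0.2]
grip_width: 0.0599
```

```bash
python3 - <<'E'
from h import *
o=r.get_obs(); f=r.grab_frame('wrist'); show(f,'w7'); print(o['tcp_pos'],o['orientation'])
fs=r.grab_frame('side');ft=r.grab_frame('top');show(fs,'s7',1.5);show(ft,'t7',3,(230,130,410,260))
for l in ['scuttle','scuttle_lip','bail_grip','bottom_grip','collar_pointer']:
    a=[(pin(x,l)+[None])[0] for x in (f,fs,ft)]; print(l,[(round(q[0],2),q[1]) if q else None for q in a])
    k=[i for i in range(3) if a[i] and a[i][0]>.4]
    if len(k)>1: print('   ',tri([(f,fs,ft)[i] for i in k],[a[i][1] for i in k],[(o,None,None)[i] for i in k]))
    if 0 in k: print(at_z(f,a[0][1],{'scuttle':.008,'scuttle_lip':.131,'bail_grip':.205,'bottom_grip':.042,'collar_pointer':.015}[l],o))
E
```

```text
[ 0.4633 -0.3582  0.3625] [-0.0288  1.5666  0.0183]
scuttle [(0.68, array([257.3824, 161.3952])), (0.73, array([255.7952, 356.5056])), (0.96, array([346.7776, 210.3168]))]
    [ 0.4717 -0.3874  0.0041]
[[ 0.4745 -0.3928  0.008 ]]
scuttle_lip [(0.58, array([390.5024, 192.8064])), (0.76, array([337.92  , 297.9072])), (0.69, array([360.2944, 159.8976]))]
    [ 0.6304 -0.3975  0.1299]
[[ 0.6242 -0.3962  0.131 ]]
bail_grip [(0.83, array([201.7792, 200.2944])), (0.84, array([222.4128, 287.0016])), (0.52, array([361.4208, 225.1008]))]
    [ 0.42   -0.3864  0.1945]
[[ 0.4196 -0.3844  0.205 ]]
bottom_grip [None, None, (0.39, array([347.904 , 246.7968]))]
collar_pointer [(0.7, array([422.5024,  22.8096])), (0.71, array([320.1024, 273.984 ])), (0.52, array([295.424 , 152.2944]))]
    [ 0.6807 -0.1974  0.009 ]
[[ 0.6804 -0.2027  0.015 ]]
```

View pics/w7.png

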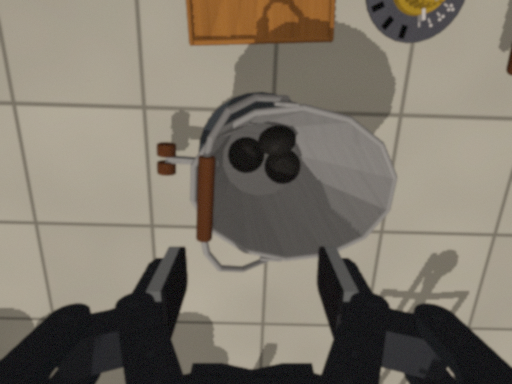

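View pics/s7.png

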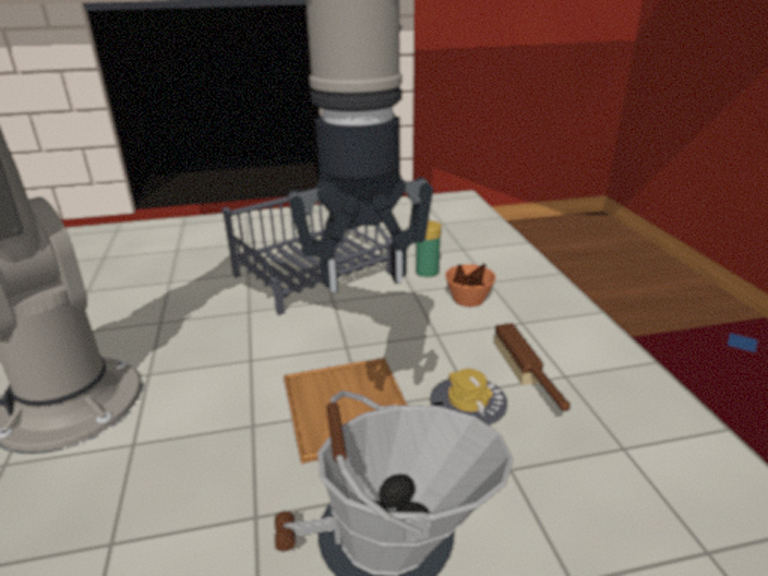

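View pics/t7.png

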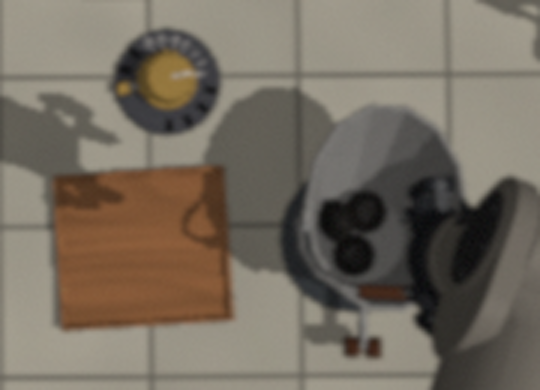

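```bash
python3 - <<'E'
from h import *
o=r.get_obs(); f=r.grab_frame('wrist'); ft=r.grab_frame('top'); fs=r.grab_frame('side')
im=f['pixels'].astype(int); br=(im[...,2]-im[...,0]>30)
def box(m,x0,y0,x1,y1):
    q=np.zeros_like(m);q[y0:y1,x0:x1]=m[y0:y1,x0:x1];return q
P=cloud(f,box(br,190,150,222,245),o);P=P[P[:,2]>.1];print('bail',len(P),np.median(P,0),P.min(0),P.max(0))
q=np.linalg.svd(P-P.mean(0))[2][0];print(q)
P=cloud(f,box(br,150,138,180,180),o);print('bob',len(P),np.median(P,0),P.min(0),P.max(0))
for n,F,ob in(('w',f,o),('t',ft,None)):
    for l in('slate','scuttle'):
        for m in r.outline_of(F,l)[:1]:
            ys,xs=np.nonzero(m['mask']); print(n,l,m['conf'],m['bbox'])
        print(pin(F,l))
# basket front rail line fit from top cloud
P=cloud(ft,np.ones(ft['z_map'].shape,bool))
b=P[(P[:,1]>.17)&(P[:,1]<.6)&(P[:,0]>.25)&(P[:,0]<.7)&(P[:,2]>.02)]
np.save('bask.npy',b); print(len(b)); print(np.histogram(b[:,2],bins=20))
E
```

```text
bail 1287 [ 0.4217 -0.3834  0.201 ] [ 0.4122 -0.4281  0.1951] [ 0.43   -0.3453  0.2035]
[ 0.0519  0.9986 -0.0044]
bob 427 [ 0.3501 -0.3786  0.054 ] [ 0.3323 -0.4048  0.0013] [ 0.3612 -0.3629  0.0575]
w slate 0.67 [0.3834, 0.2474, 0.535, 0.3935]
[]
w scuttle 0.87 [0.3047, 0.2557, 0.7793, 0.7214]
[(0.67, array([259.7888, 164.5824]))]
t slate 0.87 [0.6316, 0.501, 0.6887, 0.6185]
[(0.6, array([346.624 , 207.3984]))]
t scuttle 0.79 [0.6426, 0.4281, 0.7473, 0.6521]
[(0.81, array([347.6992, 210.3168]))]
4172
(array([  10,   47,  884, 1311,  275,  126,   71,  186,  191,   79,   63,
        285,  123,   32,   32,   28,   17,  175,  190,   47]), array([0.0202, 0.0283, 0.0363, 0.0443, 0.0523, 0.0603, 0.0684, 0.0764,
       0.0844, 0.0924, 0.1005, 0.1085, 0.1165, 0.1245, 0.1325, 0.1406,
       0.1486, 0.1566, 0.1646, 0.1727, 0.1807]))
```

```bash
python3 - <<'E'
from h import *
from scipy.optimize import minimize
b=np.load('bask.npy')
fr=b[(b[:,2]>.076)&(b[:,2]<.092)]; bk=b[(b[:,2]>.156)&(b[:,2]<.176)]; sd=b[(b[:,2]>.108)&(b[:,2]<.124)]
def loc(p,P):
    c,s=np.cos(p[2]),np.sin(p[2]); d=P[:,:2]-p[:2]; return np.c_[d@[c,s],d@[-s,c]]
# rail centres: front -110, back ~+110, sides ~ +-150 (outer offset a)
def cost(p):
    a=p[3]
    h=lambda e: np.minimum(np.abs(e),.03)
    F=loc(p,fr);B=loc(p,bk);S=loc(p,sd)
    return h(F[:,0]+.11+a*0).mean()+h(B[:,0]-.11-a).mean()+h(np.abs(S[:,1])-.15-a).mean()
best=min((minimize(cost,[.47+dx,.365+dy,np.radians(t),.006],method='Nelder-Mead',options=dict(maxiter=4000,xatol=1e-5,fatol=1e-7)) for t in(108,112,116) for dx in(0,-.01,.01) for dy in (0,.01)),key=lambda q:q.fun)
p=best.x;print(p,np.degrees(p[2]),best.fun)
F=loc(p,fr);B=loc(p,bk);S=loc(p,sd)
for n,q in(('F',F[F[:,0]<-.08]),('B',B[B[:,0]>.08])): print(n,np.median(q[:,0]),q[:,1].min(),q[:,1].max(), np.polyfit(q[:,1],q[:,0],1))
for s in(1,-1):
    q=S[s*S[:,1]>.1]; print('S',np.median(q[:,1]),q[:,0].min(),q[:,0].max(),np.polyfit(q[:,0],q[:,1],1))
c,s=np.cos(p[2]),np.sin(p[2]); print('target',p[:2]-.24*np.array([c,s]))
E
```

```text
[ 0.4639  0.3691  2.0025 -0.0008] 114.73618783192563 0.016195519364769144
F -0.10979824200151136 -0.15969575813249898 0.1598292223554133 [ 0.0022 -0.1094]
B 0.10897857478746226 -0.1596954442138459 0.15833558629766722 [0.0019 0.1094]
S 0.14929220714470207 -0.07739820717163341 0.1091425069741243 [-0.022   0.1491]
S -0.149286524583695 -0.07717864512675113 0.11348147715104041 [ 0.0283 -0.1494]
target [0.5643 0.1511]
```

Request:
play_rows(plan=[[0, -0.03, -0.027, 0, -0.09], [0, -0.042, -0.027, -0.04, -0.09], [0, -0.042, -0.027, -0.09, -0.09], [0, -0.042, -0.027, -0.13, -0.09], [0, -0.042, -0.027, -0.16, -0.09], [0, -0.042, -0.027, -0.178, -0.09], [0, -0.042, -0.027, -0.178, -0.09], [0, -0.042, -0.027, -0.178, -0.09]])

```text
clock: 21.15
tcp_pos: [0.4233, -0.3847, 0.1797]
orientation: [0.046, 1.57, -0.046]
contact_force: [0.1, 0.2, 1.0]
grip_width: 0.0426
```

```bash
python3 - <<'E'
from h import *
o=r.get_obs(); f=r.grab_frame('wrist'); show(f,'w8'); print(o['tcp_pos'],Ro.from_rotvec(o['orientation']).as_matrix()[:,2])
E
```

```text
[ 0.4233 -0.3847  0.1797] [ 0.9983 -0.0579  0.0003]
```

View pics/w8.png

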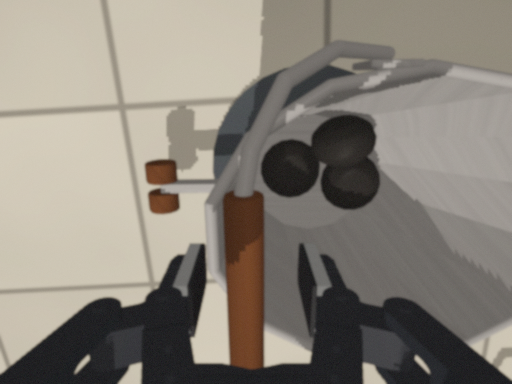

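Request:
play_rows(plan=[[-0.45, 0, 0, 0, 0], [-0.45, 0, 0, 0, 0], [-0.45, 0.008, 0, 0.008, 0], [-0.45, 0.017, -0.001, 0.014, 0], [-0.45, 0.026, -0.001, 0.02, 0], [-0.45, 0.036, -0.002, 0.025, 0], [-0.45, 0.046, -0.002, 0.028, 0], [-0.45, 0.056, -0.003, 0.031, 0], [-0.45, 0.066, -0.004, 0.032, 0], [-0.45, 0.076, -0.004, 0.033, 0]])

```text
clock: 22.2
tcp_pos: [0.4999, -0.3887, 0.2121]
orientation: [0.046, 1.57, -0.045]
contact_force: [-0.3, -0.5, -0.2]
grip_width: 0.0231
```

Request:
play_rows(plan=[[-0.45, 0, 0, 0, 0], [-0.45, 0, 0, 0, 0]])

```text
clock: 22.4
tcp_pos: [0.4992, -0.3882, 0.2119]
orientation: [0.046, 1.57, -0.045]
contact_force: [-0.5, 0.4, 0.5]
grip_width: 0.0236
```

```bash
python3 - <<'E'
from h import *
o=r.get_obs(); f=r.grab_frame('wrist'); show(f,'w9'); print(o['tcp_pos'],o['contact_force'])
f=r.grab_frame('side'); show(f,'s9',3,(150,200,400,384))
E
```

```text
[ 0.4992 -0.3882  0.2119] [-0.4543  0.4053  0.5248]
```

View pics/w9.png

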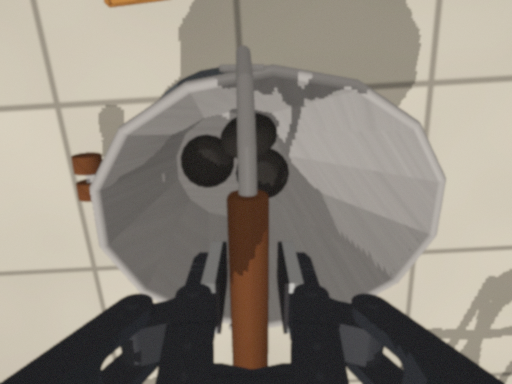

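View pics/s9.png

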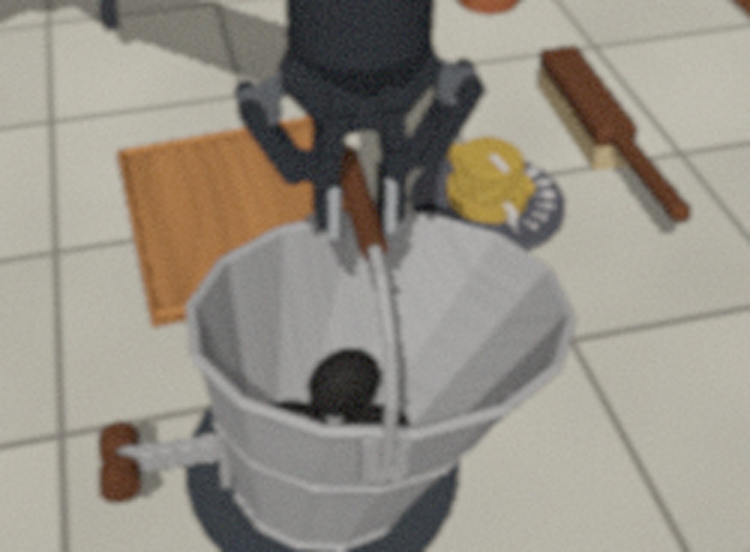

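Request:
play_rows(plan=[[-1, 0, 0, 0, 0], [-1, 0, 0, 0, 0], [-1, 0, 0, 0, 0], [-1, 0, 0, 0, 0], [-1, 0, 0, 0.005, 0], [-1, 0, 0, 0.01, 0], [-1, 0, 0, 0.02, 0], [-1, 0, 0, 0.03, 0]], force=80)

```text
clock: 23.3
tcp_pos: [0.4986, -0.3884, 0.2425]
orientation: [0.046, 1.571, -0.045]
contact_force: [-0.1, -0.2, -8.6]
grip_width: 0.0137
```

```bash
python3 - <<'E'
from h import *
o=r.get_obs(); print(o['tcp_pos'],o['contact_force'],o['moment'],o['grip_width'],o['joints'])
f=r.grab_frame('side'); show(f,'s10',3,(150,200,400,384))
E
```

```text
[ 0.4986 -0.3884  0.2425] [-0.0971 -0.1673 -8.6184] [-0.0042 -0.0962  0.0064] 0.013700121640642526 [ 0.9211  0.4488 -0.487   1.6331  0.2276  1.1175  0.3166]
```

View pics/s10.png

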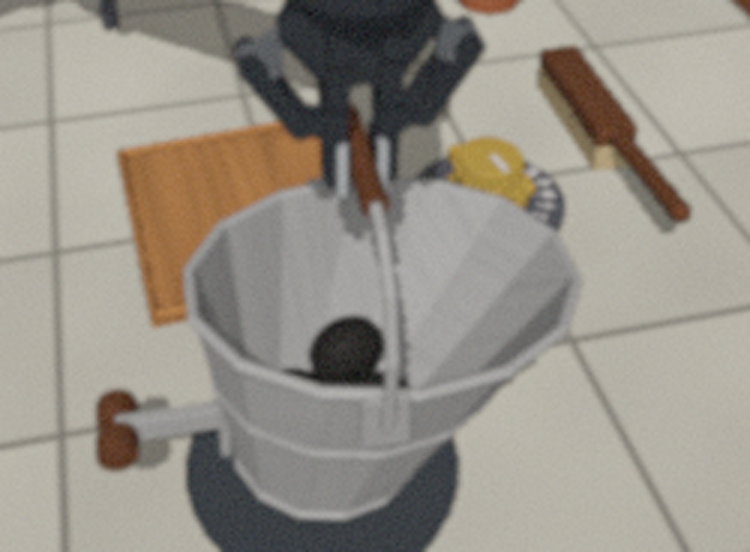

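Request:
play_rows(plan=[[-1, 0, 0, 0.02, 0], [-1, 0, 0, 0.05, 0], [-1, 0, 0, 0.08, 0], [-1, 0, 0.01, 0.1, 0.03], [-1, 0, 0.03, 0.11, 0.1], [-1, 0.005, 0.06, 0.11, 0.2], [-1, 0.01, 0.09, 0.11, 0.3], [-1, 0.013, 0.12, 0.11, 0.4], [-1, 0.016, 0.15, 0.11, 0.5], [-1, 0.02, 0.18, 0.11, 0.6]])

```text
clock: 24.35
tcp_pos: [0.5188, -0.2072, 0.3527]
orientation: [-0.429, 1.528, 0.427]
contact_force: [0.3, 1.0, -8.3]
grip_width: 0.0137
```

Request:
play_rows(plan=[[-1, 0.003, 0.03, 0, 0.1], [-1, 0.006, 0.06, 0, 0.2], [-1, 0.01, 0.09, 0, 0.3], [-1, 0.013, 0.12, 0, 0.4], [-1, 0.016, 0.15, 0, 0.5], [-1, 0.02, 0.18, 0, 0.6], [-1, 0.023, 0.21, 0, 0.7], [-1, 0.026, 0.24, 0, 0.8], [-1, 0.029, 0.265, 0, 0.9], [-1, 0.032, 0.28, 0, 1.0]])

```text
clock: 25.35
tcp_pos: [0.5505, 0.0745, 0.3531]
orientation: [-1.193, 1.218, 1.193]
contact_force: [-0.7, 0.8, -8.2]
grip_width: 0.0138
```

```bash
python3 - <<'E'
from h import *
o=r.get_obs(); print(o['tcp_pos'],Ro.from_rotvec(o['orientation']).as_matrix()[:,2],o['contact_force'],o['grip_width'],o['joints'])
f=r.grab_frame('top'); show(f,'t11',1.5)
E
```

```text
[0.5505 0.0745 0.3531] [0.0217 0.9998 0.0008] [-0.7392  0.769  -8.1589] 0.01378032308313934 [ 0.5329  0.3291 -0.9812  1.6484  0.2811  1.3142  1.0538]
```

View pics/t11.png

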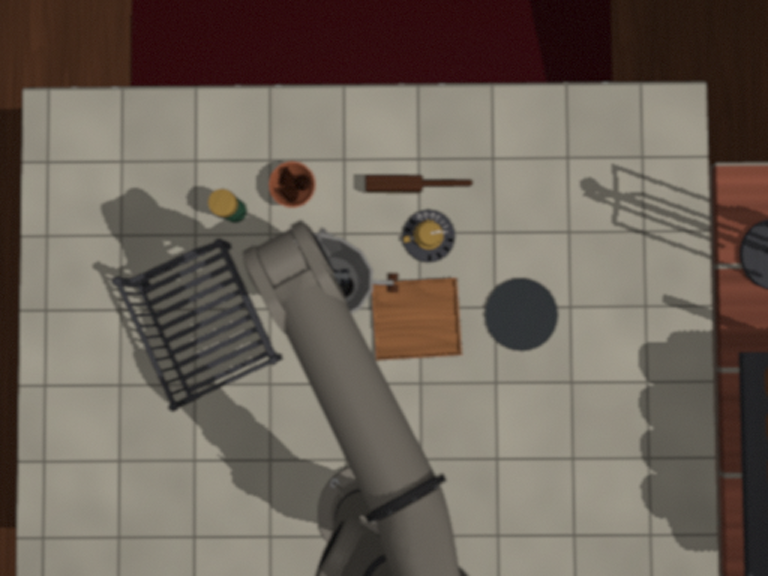

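Request:
play_rows(plan=[[-1, 0.002, 0.015, 0, 0.09], [-1, 0.004, 0.035, 0, 0.18], [-1, 0.005, 0.055, 0, 0.27], [-1, 0.006, 0.07, 0, 0.36], [-1, 0.006, 0.08, 0, 0.45], [-1, 0.006, 0.08, -0.02, 0.45], [-1, 0.006, 0.08, -0.05, 0.45], [-1, 0.006, 0.08, -0.05, 0.45], [-1, 0.006, 0.08, -0.05, 0.45]])

```text
clock: 26.3
tcp_pos: [0.5566, 0.1508, 0.3025]
orientation: [-1.511, 0.982, 1.513]
contact_force: [0.2, 0.4, -8.0]
grip_width: 0.0138
```

```bash
cat > sc.py <<'E'
from h import *
import sys
o=r.get_obs(); print(o['clock'],o['tcp_pos'],Ro.from_rotvec(o['orientation']).as_matrix()[:,2],o['contact_force'],o['grip_width'],o['joints'])
f=r.grab_frame('wrist');fs=r.grab_frame('side');ft=r.grab_frame('top')
n=sys.argv[1]; show(f,'w'+n); show(fs,'s'+n,1.5); show(ft,'t'+n,1.5)
for l in ['scuttle','scuttle_lip','bail_grip','bottom_grip','slate','basket_front_rail']:
    a=[(pin(x,l)+[None])[0] for x in (f,fs,ft)]; print(l,[(round(q[0],2),q[1].round(0)) if q else None for q in a])
    k=[i for i in range(3) if a[i] and a[i][0]>.35]
    if len(k)>1:
        X=tri([(f,fs,ft)[i] for i in k],[a[i][1] for i in k],[(o,None,None)[i] for i in k])
        print('   ',X,[np.linalg.norm(proj((f,fs,ft)[i],X,(o,None,None)[i])[0]-a[i][1]).round(1) for i in k])
E
python3 sc.py 12
```

```text
26.3 [0.5566 0.1508 0.3025] [-0.408   0.913  -0.0003] [ 0.1645  0.4296 -7.9801] 0.013759319904493202 [ 0.4135  0.447  -1.052   1.6685  0.4043  1.2667  1.27  ]
scuttle [(0.98, array([244., 165.])), None, (0.89, array([199., 185.]))]
    [0.5617 0.1441 0.1019] [np.float64(1.4), np.float64(0.4)]
scuttle_lip [(0.88, array([449., 210.])), (0.85, array([221., 129.])), None]
    [0.505  0.2615 0.2398] [np.float64(1.3), np.float64(0.2)]
bail_grip [(0.57, array([253., 290.])), (0.54, array([241., 113.])), None]
    [0.5548 0.151  0.3206] [np.float64(5.2), np.float64(0.7)]
bottom_grip [(0.74, array([109., 169.])), (0.53, array([274., 196.])), (0.52, array([231., 168.]))]
    [0.6164 0.0287 0.1148] [np.float64(6.4), np.float64(0.8), np.float64(2.0)]
slate [None, (0.74, array([258., 358.])), (0.81, array([347., 207.]))]
    [ 0.4793 -0.3852 -0.0063] [np.float64(2.3), np.float64(1.2)]
basket_front_rail [None, (0.58, array([227., 174.])), (0.94, array([165., 200.]))]
    [0.5156 0.2646 0.0831] [np.float64(1.0), np.float64(1.0)]
```

View pics/s12.png

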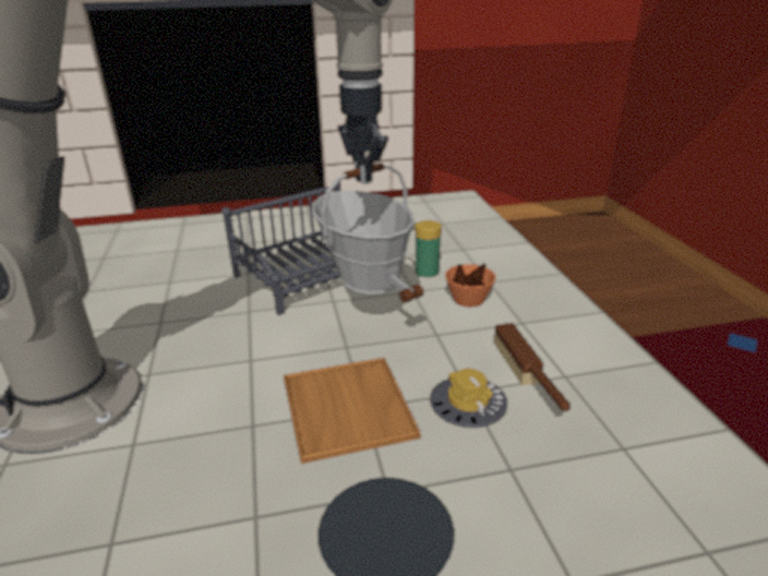

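View pics/w12.png

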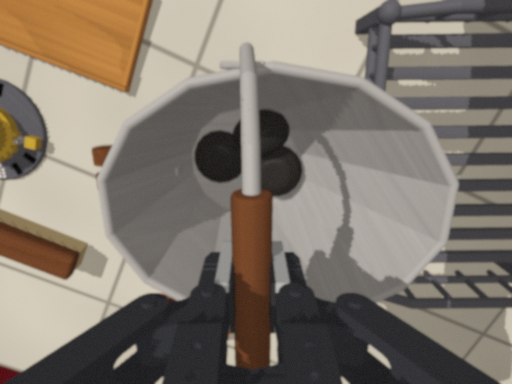

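View pics/t12.png

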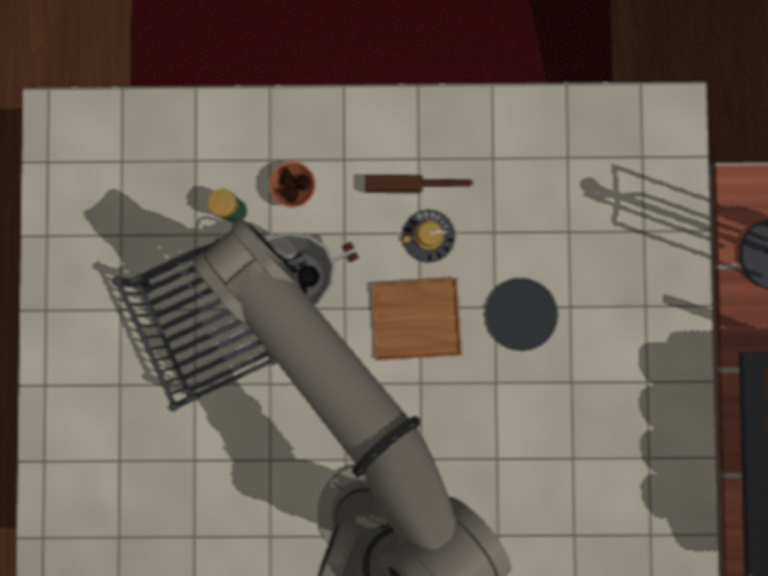

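Request:
play_rows(plan=[[-1, -0.002, 0.0155, 0, 0], [-1, -0.002, 0.0155, -0.02, 0], [-1, -0.002, 0.0155, -0.04, 0], [-1, -0.002, 0.0155, -0.055, 0], [-1, -0.002, 0.0155, -0.065, 0], [-1, -0.002, 0.0155, -0.073, 0], [-1, -0.002, 0.0155, -0.08, 0], [-1, -0.002, 0.0155, -0.085, 0], [-1, -0.002, 0.0155, -0.085, 0]])

```text
clock: 28.25
tcp_pos: [0.5549, 0.1668, 0.2168]
orientation: [-1.512, 0.98, 1.513]
contact_force: [0.3, -0.5, -9.0]
grip_width: 0.0135
```

```bash
python3 sc.py 13
```

```text
28.25 [0.5549 0.1668 0.2168] [-0.4086  0.9127  0.0001] [ 0.2813 -0.4509 -9.0256] 0.013519904767186723 [ 0.3409  0.5311 -1.0008  1.7642  0.4927  1.1224  1.1723]
scuttle [(0.66, array([244., 169.])), (0.77, array([243., 207.])), None]
    [0.5565 0.1612 0.0105] [np.float64(7.3), np.float64(2.3)]
scuttle_lip [(0.8, array([451., 213.])), (0.78, array([221., 154.])), None]
    [0.5046 0.2847 0.1473] [np.float64(0.2), np.float64(0.0)]
bail_grip [(0.64, array([249., 290.])), (0.69, array([240., 139.])), None]
    [0.5499 0.1638 0.2397] [np.float64(7.3), np.float64(0.9)]
bottom_grip [(0.87, array([108., 168.])), (0.68, array([271., 219.])), (0.48, array([229., 170.]))]
    [0.6142 0.0428 0.0319] [np.float64(4.6), np.float64(0.9), np.float64(1.6)]
slate [None, (0.67, array([257., 356.])), (0.75, array([347., 211.]))]
    [ 0.4719 -0.3824 -0.0012] [np.float64(1.4), np.float64(0.7)]
basket_front_rail [(0.71, array([448., 215.])), (0.59, array([227., 170.])), (0.92, array([164., 200.]))]
    [0.5123 0.2807 0.1048] [np.float64(41.2), np.float64(4.6), np.float64(4.9)]
```

View pics/s13.png

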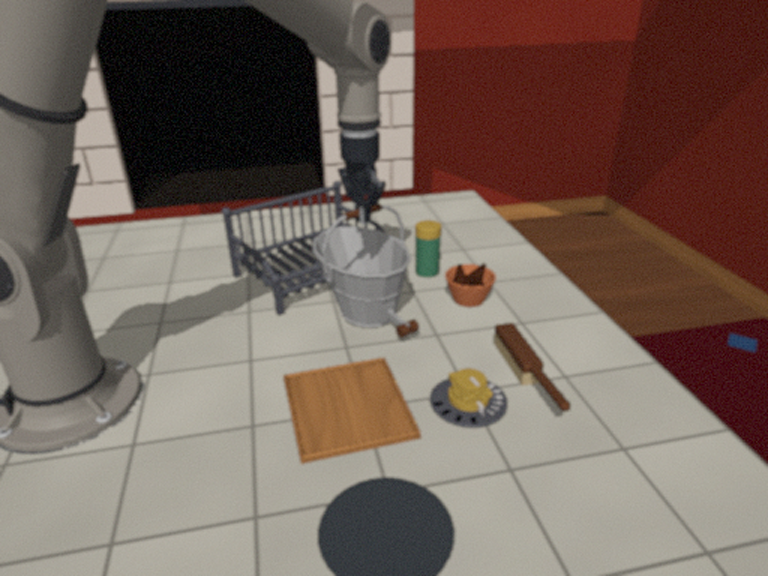

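View pics/w13.png

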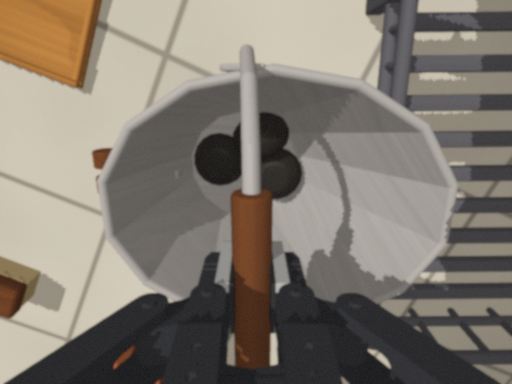

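Request:
play_rows(plan=[[-1, 0, 0, -0.004, 0], [-1, 0, 0, -0.008, 0], [-1, 0, 0, -0.01, 0], [-1, 0, 0, -0.011, 0], [-1, 0, 0, -0.011, 0]])

```text
clock: 29.8
tcp_pos: [0.5548, 0.1716, 0.2084]
orientation: [-1.511, 0.971, 1.514]
contact_force: [-3.8, 6.2, 3.7]
grip_width: 0.014
```

```bash
python3 sc.py 14 | egrep -A1 "^[0-9]|scut|bott"
```

```text
29.8 [0.5548 0.1716 0.2084] [-0.4113  0.9115  0.0049] [-3.7904  6.2163  3.7459] 0.014049136475601326 [ 0.3328  0.541  -0.9976  1.7727  0.5014  1.103   1.1623]
scuttle [(0.65, array([241., 164.])), (0.63, array([246., 210.])), (0.89, array([196., 187.]))]
    [ 0.561   0.1678 -0.0064] [np.float64(4.4), np.float64(0.6), np.float64(1.2)]
scuttle_lip [(0.81, array([450., 206.])), (0.63, array([220., 155.])), (0.61, array([154., 201.]))]
    [0.5033 0.2888 0.1396] [np.float64(5.3), np.float64(0.4), np.float64(1.2)]
--
bottom_grip [(0.9, array([101., 170.])), (0.52, array([270., 215.])), (0.52, array([141., 214.]))]
    [0.5525 0.1652 0.0988] [np.float64(145.3), np.float64(43.0), np.float64(58.4)]
```

View pics/s14.png

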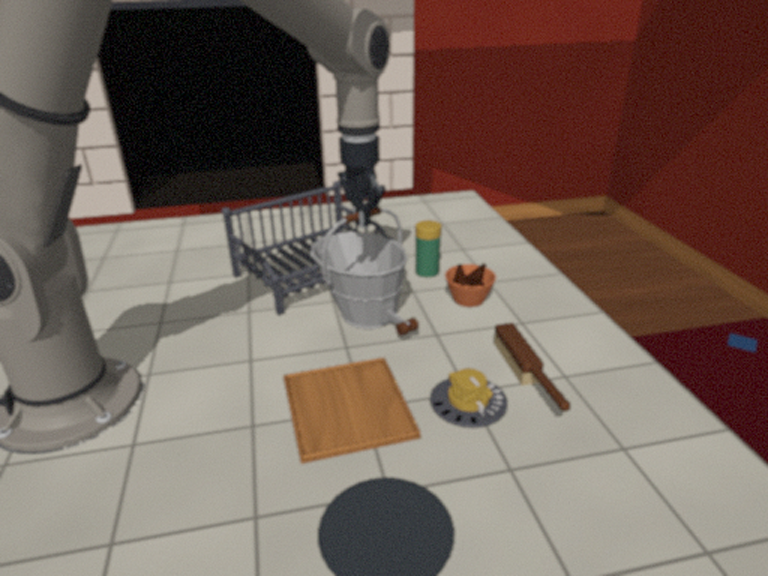

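Request:
play_rows(plan=[[-0.55, 0, 0, 0, 0], [-0.5, 0, 0, 0, 0], [-0.45, 0, 0, 0, 0], [-0.3, 0, 0, 0, 0], [0, 0, 0, 0, 0], [0, 0, 0, 0, 0], [0, 0, 0, 0.03, 0], [0, 0, 0, 0.08, 0], [0, 0, 0, 0.12, 0], [0, 0, 0, 0.12, 0]])

```text
clock: 31.85
tcp_pos: [0.557, 0.1691, 0.3322]
orientation: [-1.516, 0.971, 1.505]
contact_force: [-0.1, 0.5, 0.4]
grip_width: 0.0425
```

```bash
python3 sc.py 15 
```

```text
31.85 [0.557  0.1691 0.3322] [-0.4089  0.9126 -0.0006] [-0.1206  0.5195  0.4131] 0.042531316604357716 [ 0.3924  0.4287 -1.0661  1.623   0.3886  1.3112  1.2584]
scuttle [(0.56, array([244., 142.])), (0.76, array([246., 209.])), (0.7, array([196., 188.]))]
    [0.5595 0.1653 0.0003] [np.float64(5.3), np.float64(0.5), np.float64(2.2)]
scuttle_lip [(0.65, array([388., 162.])), (0.75, array([221., 157.])), None]
    [0.5031 0.2941 0.1305] [np.float64(2.2), np.float64(0.7)]
bail_grip [(0.78, array([256., 192.])), (0.86, array([240., 144.])), None]
    [0.5538 0.1721 0.2226] [np.float64(4.5), np.float64(1.2)]
bottom_grip [(0.6, array([144., 142.])), (0.48, array([269., 215.])), (0.52, array([229., 172.]))]
    [0.6088 0.0451 0.0421] [np.float64(1.7), np.float64(0.6), np.float64(0.8)]
slate [(0.21, array([254., 192.])), (0.98, array([258., 356.])), (0.77, array([348., 210.]))]
    [ 0.4724 -0.3853  0.0009] [np.float64(1.3), np.float64(0.7)]
basket_front_rail [None, (0.86, array([225., 173.])), None]
```

View pics/s15.png

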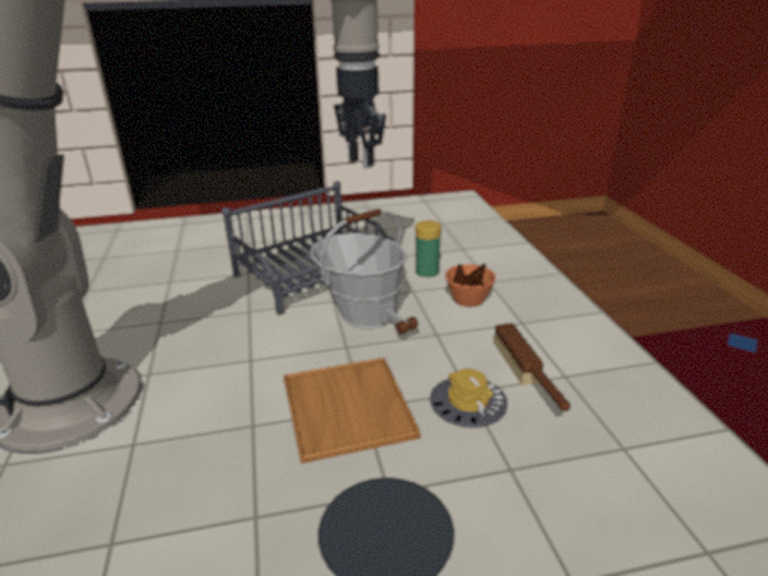

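View pics/w15.png

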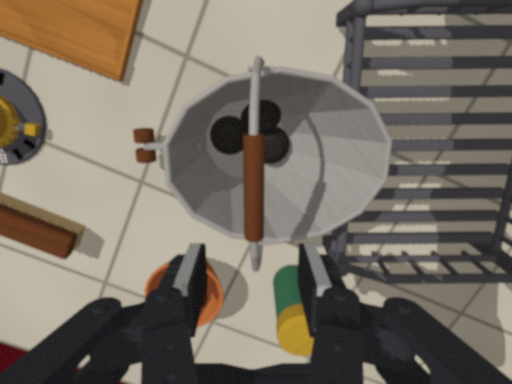

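```bash
python3 - <<'E'
from h import *
o=r.get_obs(); f=r.grab_frame('wrist')
R=np.array([[-.418,.9085],[-.9085,-.418]])
def B(P): 
    d=P[:,:2]-[.4639,.3691]; return np.c_[d@R.T,P[:,2]]
P=B(cloud(f,np.ones(f['z_map'].shape,bool),o))
# scuttle upper rim along mid-line |y|<8mm
m=(np.abs(P[:,1])<.012)&(P[:,0]<-.03)
q=P[m]; q=q[np.argsort(q[:,0])]
for x in np.arange(-.39,-.03,.008):
    s=q[(q[:,0]>=x)&(q[:,0]<x+.008)]
    if len(s): print(round(x+.004,3),len(s),s[:,2].min().round(3),np.median(s[:,2]).round(3),s[:,2].max().round(3))
# rail
s=P[(P[:,2]>.07)&(P[:,2]<.095)&(np.abs(P[:,0]+.11)<.03)&(np.abs(P[:,1])>.1)]
for a in(1,-1):
    t=s[s[:,1]*a>0]; print(a,len(t),np.median(t,0) if len(t) else None)
t=P[(P[:,2]>.12)&(P[:,2]<.145)&(P[:,0]<-.07)]; print('rim y',t[:,1].min(),t[:,1].max(),t[:,0].min(),t[:,0].max())
E
```

```text
-0.386 74 -0.001 0.001 0.003
-0.378 20 -0.002 0.001 0.003
-0.37 38 -0.0 0.045 0.048
-0.362 90 0.028 0.049 0.051
-0.354 176 -0.001 0.046 0.051
-0.346 178 -0.002 0.041 0.047
-0.338 70 -0.001 0.044 0.046
-0.306 182 0.134 0.14 0.143
-0.298 433 0.076 0.111 0.139
-0.29 275 0.018 0.052 0.081
-0.282 126 0.002 0.006 0.377
-0.274 674 0.004 0.378 0.398
-0.266 2389 0.027 0.377 0.397
-0.258 1340 0.032 0.373 0.377
-0.25 470 0.032 0.339 0.373
-0.242 1292 0.031 0.348 0.364
-0.234 451 0.023 0.393 0.398
-0.226 697 0.005 0.393 0.399
-0.218 801 0.224 0.393 0.399
-0.21 521 0.033 0.394 0.399
-0.202 1473 0.034 0.347 0.377
-0.194 791 0.035 0.342 0.379
-0.186 1390 0.031 0.373 0.377
-0.178 2716 0.005 0.377 0.397
-0.17 1181 0.007 0.38 0.399
-0.162 372 0.017 0.388 0.399
-0.154 144 0.029 0.035 0.043
-0.146 154 0.039 0.047 0.054
-0.138 166 0.052 0.057 0.065
-0.13 183 0.06 0.069 0.076
-0.122 196 0.073 0.08 0.086
-0.114 213 0.083 0.091 0.098
-0.106 236 0.094 0.101 0.108
-0.098 255 0.105 0.113 0.12
-0.09 268 0.116 0.124 0.13
-0.082 119 0.126 0.129 0.131
-0.05 2 0.046 0.046 0.046
-0.042 73 0.038 0.045 0.047
-0.034 105 -0.001 0.044 0.048
1 960 [-0.1106  0.1371  0.0861]
-1 510 [-0.1093 -0.1349  0.0851]
rim y -0.2522139791311603 0.09365289906222912 -0.30940914213446635 -0.08030896342673673
```

Request:
play_rows(plan=[[0.4, 0.01, -0.02, 0, -0.14], [0.4, 0.02, -0.04, 0, -0.28], [0.4, 0.03, -0.065, 0, -0.42], [0.4, 0.04, -0.09, 0, -0.56], [0.4, 0.05, -0.11, 0, -0.7], [0.4, 0.052, -0.124, 0, -0.84], [0.4, 0.052, -0.124, 0, -0.98], [0.4, 0.052, -0.124, 0, -1.12], [0.4, 0.052, -0.124, 0, -1.26], [0.4, 0.052, -0.124, 0, -1.4]])

```text
clock: 33.95
tcp_pos: [0.6069, 0.043, 0.3262]
orientation: [-0.459, 1.522, 0.459]
contact_force: [-0.4, -0.1, 0.1]
grip_width: 0.0599
```

Request:
play_rows(plan=[[0.4, 0, 0, 0, -0.14], [0.4, 0, 0, -0.03, -0.175], [0.4, 0, 0, -0.08, -0.175], [0.4, 0, 0, -0.12, -0.175], [0.4, 0, 0, -0.12, -0.175], [0.4, 0, 0, -0.12, -0.175]])

```text
clock: 34.55
tcp_pos: [0.6072, 0.0432, 0.2069]
orientation: [-0.327, 1.546, 0.328]
contact_force: [-0.4, 0.9, 0.9]
grip_width: 0.0603
```

```bash
python3 sc.py 16 
```

```text
34.55 [0.6072 0.0432 0.2069] [ 0.9142  0.4052 -0.0001] [-0.3961  0.8977  0.8876] 0.060321948654265586 [ 0.319   0.4816 -0.6608  1.7183  0.3319  1.0566 -0.0351]
scuttle [(0.93, array([258.,  31.])), (0.84, array([243., 209.])), (0.9, array([197., 186.]))]
    [ 0.5586  0.1635 -0.0007] [np.float64(7.2), np.float64(2.2), np.float64(1.3)]
scuttle_lip [None, (0.61, array([218., 159.])), (0.67, array([153., 203.]))]
    [0.497  0.297  0.1252] [np.float64(0.9), np.float64(0.9)]
bail_grip [None, (0.48, array([241., 145.])), (0.71, array([185., 186.]))]
    [0.5521 0.1719 0.2153] [np.float64(0.1), np.float64(0.1)]
bottom_grip [(0.86, array([261., 173.])), (0.61, array([271., 214.])), None]
    [0.6136 0.0478 0.0447] [np.float64(1.8), np.float64(0.6)]
slate [None, (0.74, array([259., 357.])), (0.63, array([349., 208.]))]
    [ 0.477  -0.3908  0.0043] [np.float64(0.0), np.float64(0.0)]
basket_front_rail [None, (0.93, array([228., 170.])), (0.76, array([163., 202.]))]
    [0.5123 0.2704 0.0938] [np.float64(2.9), np.float64(2.7)]
```

View pics/w16.png

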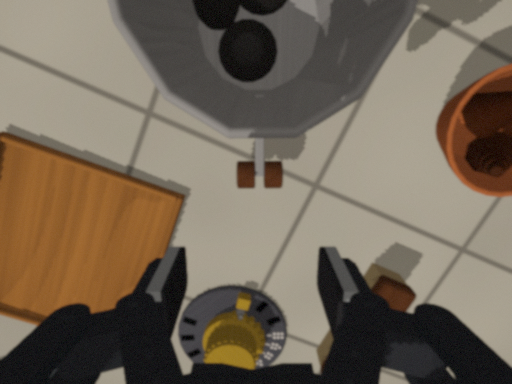

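View pics/s16.png

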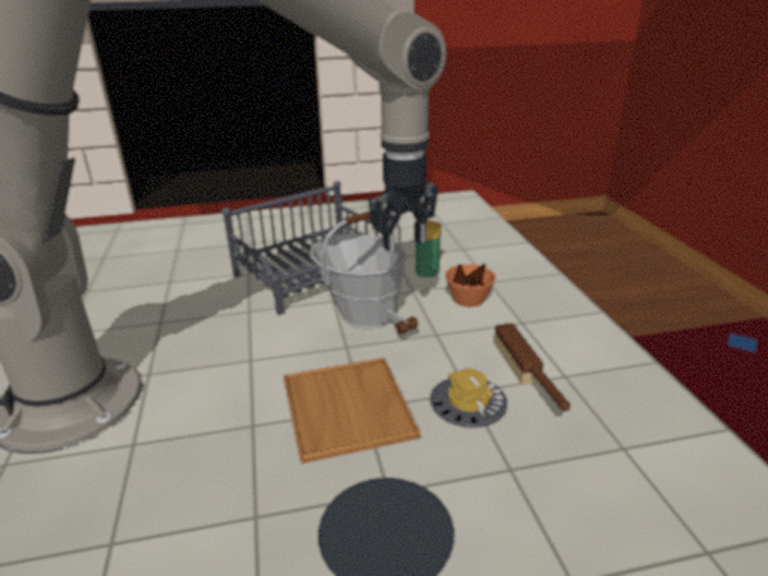

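```bash
python3 - <<'E'
from h import *
o=r.get_obs(); f=r.grab_frame('wrist')
print(at_z(f,[[259.5,175],[246,174],[272,174]],.045,o))
im=f['pixels'].astype(int); br=(im[...,2]-im[...,0]>35); m=np.zeros_like(br); m[155:192,228:292]=br[155:192,228:292]
P=cloud(f,m,o); P=P[P[:,2]>.02]; print(len(P),P.mean(0),np.median(P,0))
j=np.array([.9142,.4052]);t=np.array([-.4052,.9142]); d=P[:,:2]-o['tcp_pos'][:2]
print('jaw',np.percentile(d@j,[1,99]),'perp',np.percentile(d@t,[1,99]),P[:,2].max())
E
```

```text
[[0.6142 0.0449 0.045 ]
 [0.6026 0.0409 0.045 ]
 [0.6241 0.0504 0.045 ]]
773 [0.6134 0.0451 0.0476] [0.6152 0.0451 0.0481]
jaw [-0.0128  0.0266] perp [-0.012   0.0092] 0.05092173610695255
```

Request:
play_rows(plan=[[0.4, 0.006, 0.0015, 0, 0], [0.4, 0.006, 0.0015, -0.05, 0], [0.4, 0.006, 0.0015, -0.1, 0], [0.4, 0.006, 0.0015, -0.14, 0], [0.4, 0.006, 0.0015, -0.165, 0], [0.4, 0.006, 0.0015, -0.18, 0], [0.4, 0.006, 0.0015, -0.18, 0], [0.4, 0.006, 0.0015, -0.18, 0]])

```text
clock: 36.45
tcp_pos: [0.6139, 0.0449, 0.0272]
orientation: [-0.327, 1.544, 0.327]
contact_force: [-0.5, 0.1, 0.4]
grip_width: 0.0597
```

```bash
python3 - <<'E'
from h import *
o=r.get_obs(); f=r.grab_frame('wrist'); show(f,'w17'); print(o['tcp_pos'],o['contact_force'])
f=r.grab_frame('side'); show(f,'s17',4,(180,120,320,240))
E
```

```text
[0.6139 0.0449 0.0272] [-0.4748  0.0513  0.356 ]
```

View pics/w17.png

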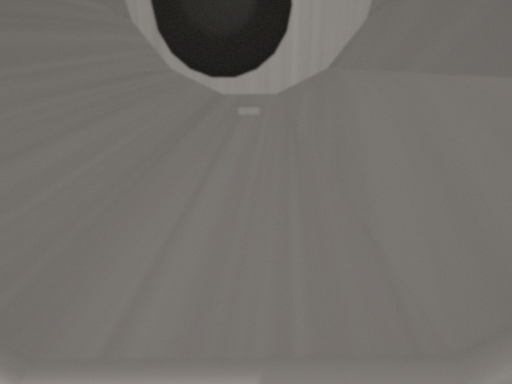

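View pics/s17.png

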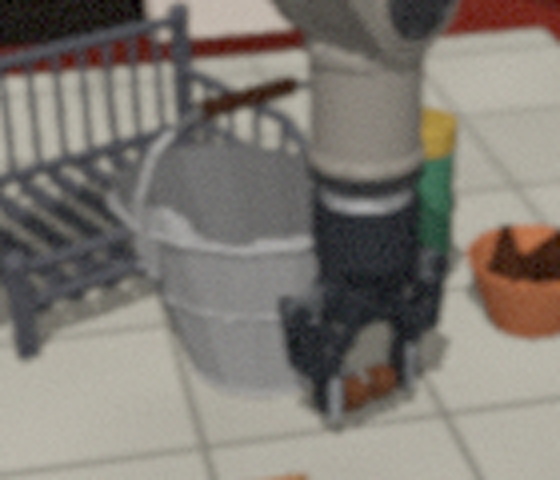

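Request:
play_rows(plan=[[-0.3, 0, 0, 0, 0], [-0.3, 0, 0, 0, 0], [-0.3, 0, 0, 0, 0], [-0.3, 0, 0, 0, 0], [-0.3, 0, 0, 0, 0]], force=70)

```text
clock: 37.05
tcp_pos: [0.6139, 0.0444, 0.0278]
orientation: [-0.328, 1.544, 0.326]
contact_force: [-0.4, -0.8, 7.1]
grip_width: 0.041
```

Request:
play_rows(plan=[[-0.3, 0, -0.001, 0.01, 0], [-0.3, 0, -0.001, 0.02, 0], [-0.3, 0.001, -0.002, 0.035, 0], [-0.3, 0.001, -0.003, 0.05, 0], [-0.3, 0.001, -0.003, 0.065, 0], [-0.3, 0.001, -0.003, 0.065, 0]])

```text
clock: 37.65
tcp_pos: [0.6155, 0.0414, 0.094]
orientation: [-0.328, 1.542, 0.326]
contact_force: [2.5, -4.0, -2.6]
grip_width: 0.0408
```

```bash
python3 - <<'E'
from h import *
o=r.get_obs(); print(o['tcp_pos'],o['contact_force'],o['grip_width'])
f=r.grab_frame('side'); show(f,'s18',4,(180,80,320,240))
E
```

```text
[0.6155 0.0414 0.094 ] [ 2.4713 -4.0358 -2.6162] 0.040825700832456485
```

View pics/s18.png

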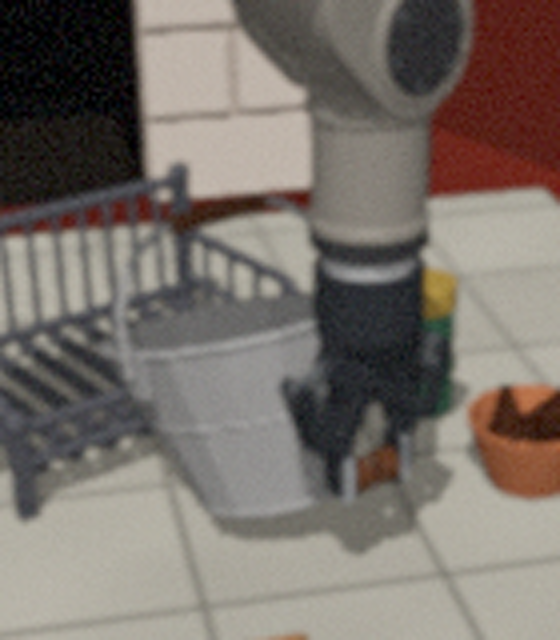

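Request:
play_rows(plan=[[-0.3, -0.001, 0.003, 0.03, 0], [-0.3, -0.004, 0.01, 0.065, 0], [-0.3, -0.01, 0.022, 0.098, 0], [-0.3, -0.016, 0.035, 0.127, 0], [-0.3, -0.025, 0.054, 0.155, 0], [-0.3, -0.034, 0.074, 0.181, 0], [-0.3, -0.034, 0.074, 0.181, 0]])

```text
clock: 38.4
tcp_pos: [0.5785, 0.1219, 0.2756]
orientation: [-0.331, 1.541, 0.336]
contact_force: [-0.9, 0.1, -2.4]
grip_width: 0.0409
```

```bash
python3 - <<'E'
from h import *
o=r.get_obs(); print(o['tcp_pos'],o['contact_force'],o['grip_width'],o['joints'])
f=r.grab_frame('side'); show(f,'s19',4,(180,40,320,200))
E
```

```text
[0.5785 0.1219 0.2756] [-0.9024  0.1487 -2.4459] 0.04088493081762408 [ 0.239   0.3918 -0.7167  1.6861  0.2746  1.163  -0.1238]
```

View pics/s19.png

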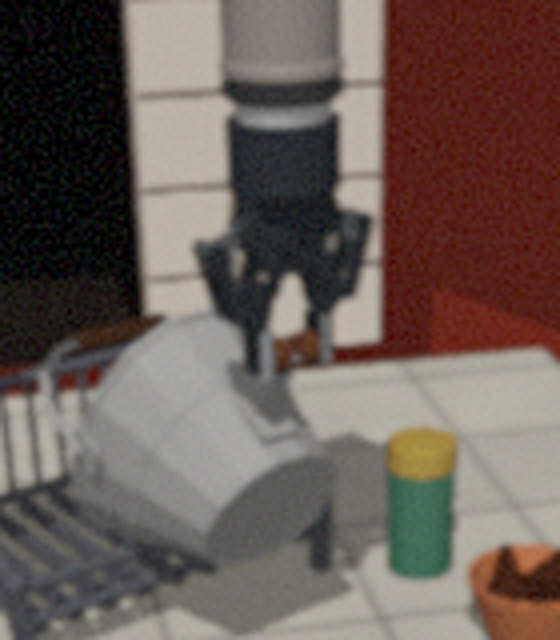

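Request:
play_rows(plan=[[-0.3, -0.012, 0.025, 0.022, 0], [-0.3, -0.023, 0.051, 0.042, 0], [-0.3, -0.037, 0.08, 0.057, 0], [-0.3, -0.051, 0.111, 0.068, 0], [-0.3, -0.06, 0.13, 0.08, 0], [-0.3, -0.067, 0.145, 0.09, 0], [-0.3, -0.067, 0.145, 0.09, 0], [-0.3, -0.067, 0.145, 0.09, 0]])

```text
clock: 39.25
tcp_pos: [0.5134, 0.2591, 0.3609]
orientation: [-0.327, 1.548, 0.326]
contact_force: [1.0, -0.3, -6.7]
grip_width: 0.0409
```

```bash
python3 - <<'E'
from h import *
o=r.get_obs(); print(o['tcp_pos'],o['contact_force'],o['grip_width'],o['joints'])
f=r.grab_frame('side'); show(f,'s20',4,(140,40,300,200))
f=r.grab_frame('top'); show(f,'t20',3,(60,130,240,290))
E
```

```text
[0.5134 0.2591 0.3609] [ 0.9902 -0.3093 -6.6937] 0.040911639212897866 [ 0.042   0.3139 -0.785   1.5985  0.2272  1.3255 -0.3584]
```

View pics/s20.png

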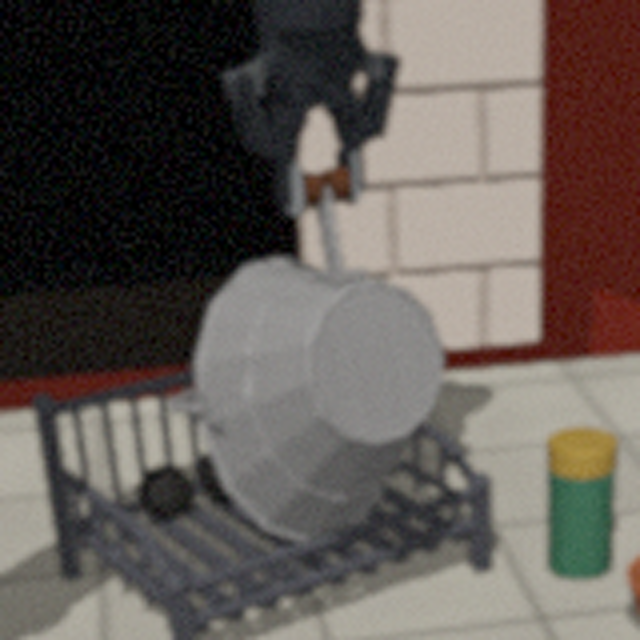

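View pics/t20.png

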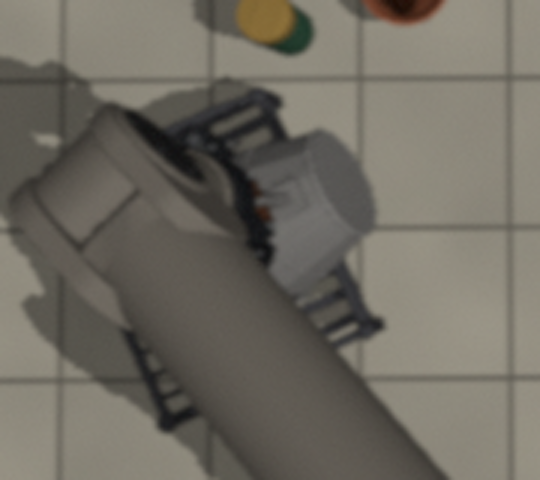

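```bash
python3 - <<'E'
from h import *
o=r.get_obs(); 
f=r.grab_frame('wrist'); show(f,'w20');o=r.get_obs();print(o['contact_force'])
for q in r.outline_of(f,'ovoid1_mid'):
    P=cloud(f,q['mask'],o); print(q['conf'],np.round(q['bbox'],3),np.median(P,0))
E
```

```text
[-0.0044  0.3309 -6.2302]
0.45 [0.701 0.623 0.859 0.795] [0.788  0.1751 0.0541]
```

View pics/w20.png

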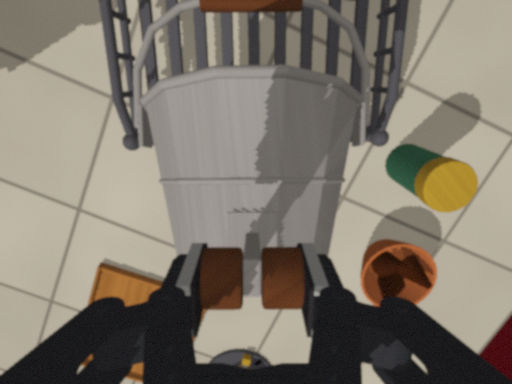

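Request:
play_rows(plan=[[-0.3, 0.004, -0.008, -0.005, 0], [-0.3, 0.01, -0.02, -0.013, 0], [-0.3, 0.016, -0.034, -0.022, 0], [-0.3, 0.03, -0.065, -0.033, 0], [-0.3, 0.044, -0.094, -0.048, 0], [-0.3, 0.055, -0.12, -0.068, 0], [-0.3, 0.067, -0.145, -0.09, 0], [-0.3, 0.067, -0.145, -0.09, 0]])

```text
clock: 40.25
tcp_pos: [0.5813, 0.1069, 0.2684]
orientation: [-0.323, 1.552, 0.317]
contact_force: [2.1, -3.3, 1.3]
grip_width: 0.0405
```

```bash
python3 - <<'E'
from h import *
o=r.get_obs(); print(o['tcp_pos'],o['contact_force'],o['grip_width'])
f=r.grab_frame('side'); show(f,'s21',4,(140,40,300,200))
f=r.grab_frame('top'); show(f,'t21',3,(60,130,240,290))
E
```

```text
[0.5813 0.1069 0.2684] [ 2.1214 -3.333   1.3162] 0.040498749357274856
```

View pics/s21.png

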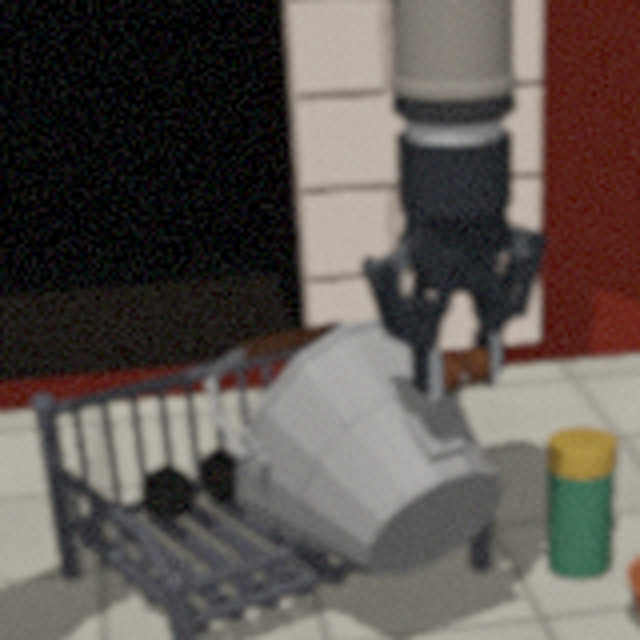

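View pics/t21.png

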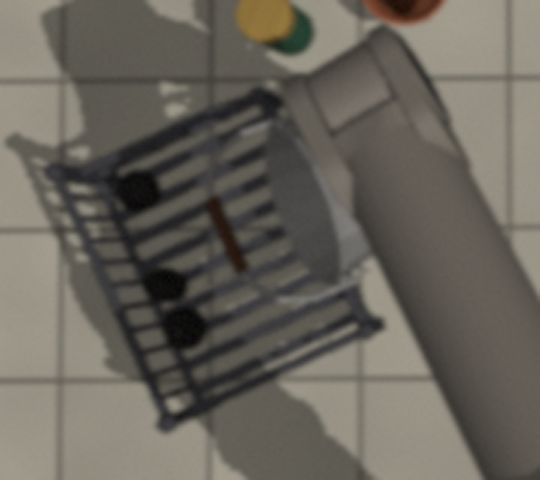

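Request:
play_rows(plan=[[-0.3, 0.009, -0.02, -0.026, 0], [-0.3, 0.018, -0.039, -0.054, 0], [-0.3, 0.024, -0.052, -0.083, 0], [-0.3, 0.03, -0.064, -0.116, 0], [-0.3, 0.033, -0.07, -0.15, 0], [-0.3, 0.034, -0.074, -0.181, 0], [-0.3, 0.034, -0.073, -0.205, 0], [-0.3, 0.033, -0.072, -0.225, 0], [-0.3, 0.033, -0.072, -0.235, 0], [-0.3, 0.033, -0.072, -0.235, 0]])

```text
clock: 41.35
tcp_pos: [0.6135, 0.041, 0.0363]
orientation: [-0.328, 1.547, 0.324]
contact_force: [2.8, -6.8, -4.0]
grip_width: 0.0407
```

```bash
python3 - <<'E'
from h import *
o=r.get_obs(); print(o['tcp_pos'],o['contact_force'],o['grip_width'])
f=r.grab_frame('side'); show(f,'s22',4,(160,100,320,240))
E
```

```text
[0.6135 0.041  0.0363] [ 2.8253 -6.7868 -4.031 ] 0.04074031010849732
```

View pics/s22.png

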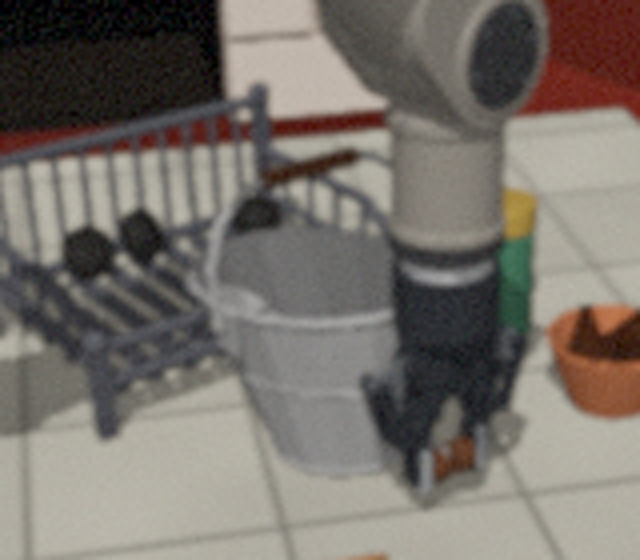

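Request:
play_rows(plan=[[-0.3, 0.003, -0.006, -0.002, 0], [-0.3, 0.004, -0.009, -0.006, 0], [-0.3, 0.004, -0.009, -0.009, 0], [-0.3, 0.004, -0.009, -0.009, 0]])

```text
clock: 41.8
tcp_pos: [0.6173, 0.0347, 0.0283]
orientation: [-0.327, 1.545, 0.327]
contact_force: [1.1, 1.2, -0.8]
grip_width: 0.0412
```

Request:
play_rows(plan=[[0, 0, 0, 0, 0], [0.3, 0, 0, 0, 0], [0.4, 0, 0, 0, 0], [0.4, 0, 0, 0.03, 0], [0.4, 0, 0, 0.08, 0], [0.4, 0, 0, 0.13, 0], [0.4, 0, 0, 0.18, 0], [0.4, 0, 0, 0.23, 0], [0.4, 0, 0, 0.28, 0], [0.4, 0, 0, 0.28, 0]])

```text
clock: 42.8
tcp_pos: [0.6202, 0.036, 0.3166]
orientation: [-0.328, 1.533, 0.325]
contact_force: [0.1, 0.1, -0.4]
grip_width: 0.0602
```

```bash
python3 sc.py 23 
```

```text
42.8 [0.6202 0.036  0.3166] [0.9142 0.4051 0.0125] [ 0.0754  0.1061 -0.4396] 0.060170848079189036 [ 0.3547  0.4026 -0.694   1.5703  0.2699  1.2526  0.0354]
scuttle [(0.89, array([245.,  40.])), (0.62, array([246., 208.])), (0.61, array([200., 185.]))]
    [0.5646 0.1534 0.0084] [np.float64(4.2), np.float64(1.5), np.float64(1.3)]
scuttle_lip [None, (0.59, array([224., 159.])), (0.67, array([154., 200.]))]
    [0.5128 0.2939 0.1242] [np.float64(0.7), np.float64(0.7)]
bail_grip [(0.51, array([224., 294.])), (0.86, array([236., 146.])), (0.76, array([184., 185.]))]
    [0.5605 0.091  0.3101] [np.float64(207.8), np.float64(25.9), np.float64(23.3)]
bottom_grip [(0.55, array([248., 150.])), (0.71, array([270., 219.])), None]
    [0.6138 0.0339 0.0339] [np.float64(6.0), np.float64(2.5)]
slate [None, (0.55, array([259., 356.])), (0.83, array([348., 210.]))]
    [ 0.4744 -0.3856  0.0033] [np.float64(1.4), np.float64(0.7)]
basket_front_rail [None, (0.85, array([225., 169.])), (0.96, array([163., 202.]))]
    [0.508  0.2679 0.0982] [np.float64(1.0), np.float64(1.0)]
```

View pics/w23.png

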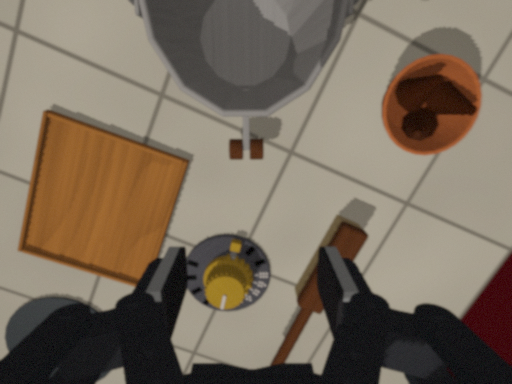

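View pics/s23.png

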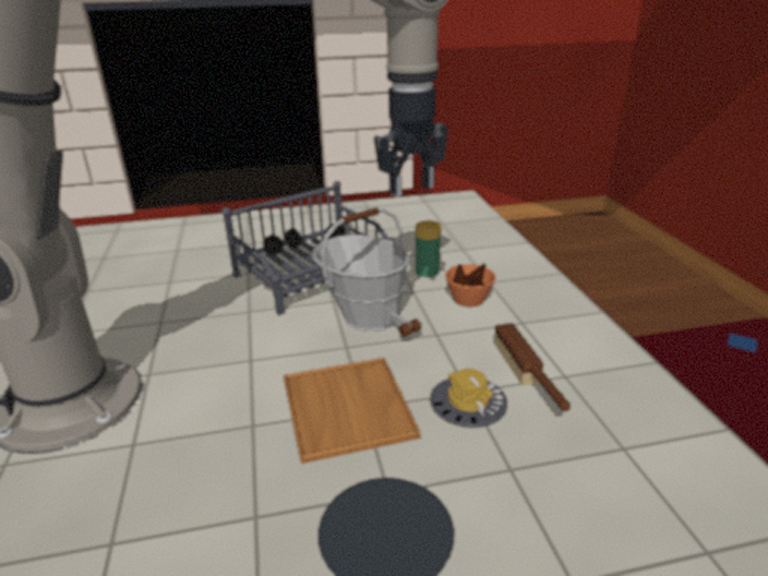

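Request:
play_rows(plan=[[0, -0.005, 0.01, 0.03, 0.14], [0, -0.01, 0.03, 0.04, 0.28], [0, -0.02, 0.05, 0.04, 0.42], [0, -0.03, 0.07, 0.04, 0.56], [0, -0.04, 0.09, 0.04, 0.7], [0, -0.05, 0.11, 0.04, 0.84], [0, -0.062, 0.13, 0.03, 0.98], [0, -0.062, 0.13, 0.02, 1.12], [0, -0.062, 0.13, 0.02, 1.26], [0, -0.062, 0.13, 0.02, 1.4]])

```text
clock: 44.85
tcp_pos: [0.5547, 0.1645, 0.328]
orientation: [-1.393, 1.08, 1.393]
contact_force: [0.2, -0.3, -0.4]
grip_width: 0.0426
```

Request:
play_rows(plan=[[0, 0, 0, 0, 0.14], [0, 0, 0, 0, 0.165], [0, 0, 0, 0, 0.165], [0, 0, 0, 0, 0.165]])

```text
clock: 45.25
tcp_pos: [0.5549, 0.1644, 0.3282]
orientation: [-1.503, 0.988, 1.503]
contact_force: [0.2, 0.4, -0.1]
grip_width: 0.0428
```

```bash
cat > bail.py <<'E'
from h import *
import sys
o=r.get_obs(); f=r.grab_frame('wrist'); show(f,sys.argv[1])
print(o['clock'],o['tcp_pos'],o['joints']); R=Ro.from_rotvec(o['orientation']).as_matrix()
p=pin(f,'bail_grip')[0]; print(p)
im=f['pixels'].astype(int); br=(im[...,2]-im[...,0]>25)
u=int(p[1][0]);v=int(p[1][1]); m=np.zeros_like(br); m[max(0,v-75):v+75,max(0,u-30):u+30]=br[max(0,v-75):v+75,max(0,u-30):u+30]
P=cloud(f,m,o); P=P[(P[:,2]>.14)&(P[:,2]<.26)]; print(len(P),np.median(P,0),P[:,2].max(),'tool',R.T@(np.median(P,0)-o['tcp_pos']))
q=(P-o['tcp_pos'])@R; print('jaw',np.percentile(q[:,2],[1,99]),'y',np.percentile(q[:,1],[1,99]))
s=np.linalg.svd(P-P.mean(0),full_matrices=False)[2][0];print(s, 'jawaxis',R[:,2])
E
python3 bail.py w24
```

```text
45.25 [0.5549 0.1644 0.3282] [ 0.3998  0.432  -1.0676  1.6293  0.3891  1.3133  1.2491]
(0.75, array([267.1104, 198.2976]))
2061 [0.55   0.1754 0.2265] 0.22955335680909383 tool [0.1017 0.0002 0.012 ]
jaw [0.0047 0.0193] y [-0.0443  0.0375]
[0.912  0.4101 0.0034] jawaxis [-0.3971  0.9178 -0.    ]
```

View pics/w24.png

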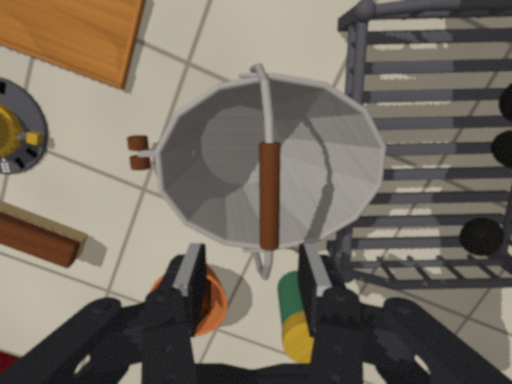

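Request:
play_rows(plan=[[0, -0.002, 0.012, 0, 0], [0, -0.002, 0.012, -0.04, 0], [0, -0.002, 0.012, -0.08, 0], [0, -0.002, 0.012, -0.105, 0], [0, -0.002, 0.012, -0.119, 0], [0, -0.002, 0.012, -0.119, 0], [-1, -0.002, 0.012, -0.119, 0], [-1, -0.002, 0.012, -0.119, 0], [-1, -0.002, 0.012, -0.119, 0], [-1, -0.002, 0.012, -0.119, 0]], force=80)

```text
clock: 46.35
tcp_pos: [0.5538, 0.1775, 0.2112]
orientation: [-1.506, 0.983, 1.503]
contact_force: [-0.5, 0.1, 7.0]
grip_width: 0.0134
```

Request:
play_rows(plan=[[-1, 0, 0, 0.01, 0], [-1, 0, 0, 0.03, 0], [-1, 0, 0, 0.06, 0], [-1, 0, 0, 0.09, 0], [-1, 0, -0.01, 0.12, 0], [-1, 0, -0.03, 0.14, 0], [-1, 0, -0.04, 0.14, 0], [-1, 0, -0.04, 0.14, 0]])

```text
clock: 47.15
tcp_pos: [0.5529, 0.1336, 0.348]
orientation: [-1.503, 0.991, 1.503]
contact_force: [0.7, -0.5, -7.3]
grip_width: 0.0135
```

```bash
python3 sc.py 25 | egrep -A1 "^[0-9]|scut|bott"; 
```

```text
47.15 [0.5529 0.1336 0.348 ] [-0.3962  0.9182 -0.0016] [ 0.6729 -0.4983 -7.3049] 0.013472773011075549 [ 0.4709  0.3994 -1.0801  1.6213  0.3612  1.3417  1.3173]
scuttle [(0.63, array([229., 165.])), (0.93, array([246., 177.])), (0.55, array([206., 188.]))]
    [0.5553 0.114  0.1403] [np.float64(8.6), np.float64(1.1), np.float64(2.0)]
scuttle_lip [(0.72, array([429., 205.])), (0.9, array([221., 121.])), None]
    [0.5058 0.2405 0.2715] [np.float64(0.0), np.float64(0.0)]
--
bottom_grip [(0.89, array([ 91., 167.])), (0.58, array([275., 185.])), (0.57, array([240., 170.]))]
    [ 0.609  -0.0048  0.1692] [np.float64(4.9), np.float64(0.9), np.float64(1.7)]
```

View pics/s25.png

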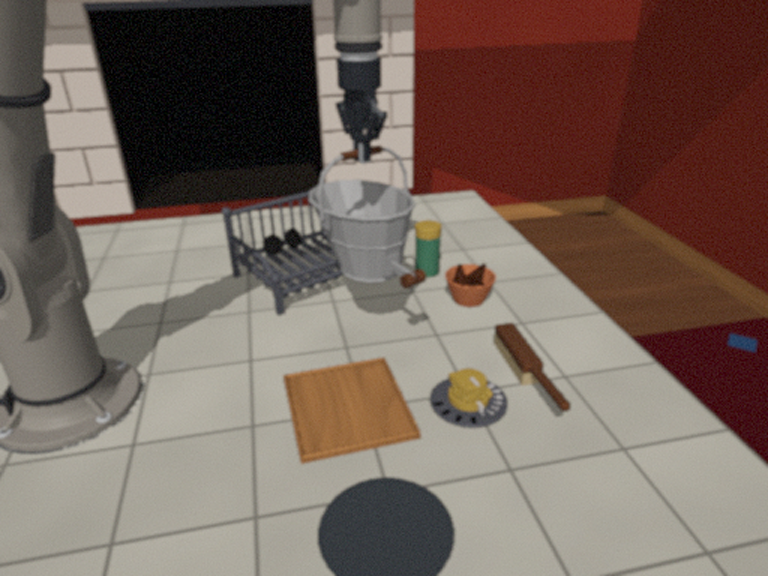

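```bash
python3 - <<'E'
from h import *
for n in('top','side'):
    f=r.grab_frame(n); m=r.outline_of(f,'slate')[0]; ys,xs=np.nonzero(m['mask'])
    P=at_z(f,np.c_[xs,ys],.006); c=(P.min(0)+P.max(0))/2; print(n,m['conf'],P.mean(0),c,P.max(0)-P.min(0))
    Q=cloud(f,m['mask']); print(np.median(Q,0))
E
```

```text
top 0.82 [ 0.4719 -0.3847  0.006 ] [ 0.4713 -0.3834  0.006 ] [0.1829 0.1793 0.    ]
[ 0.4715 -0.3853  0.0058]
side 0.93 [ 0.4754 -0.3802  0.006 ] [ 0.4754 -0.3746  0.006 ] [0.1805 0.1682 0.    ]
[ 0.4763 -0.3828  0.0056]
```

Request:
play_rows(plan=[[-1, 0, -0.01, 0, -0.03], [-1, -0.003, -0.03, 0, -0.1], [-1, -0.006, -0.06, 0, -0.2], [-1, -0.009, -0.09, 0, -0.3], [-1, -0.012, -0.12, 0, -0.4], [-1, -0.015, -0.15, 0, -0.5], [-1, -0.018, -0.18, 0, -0.6], [-1, -0.021, -0.21, 0, -0.7], [-1, -0.024, -0.24, 0, -0.8], [-1, -0.028, -0.26, 0, -0.9]])

```text
clock: 49.4
tcp_pos: [0.5243, -0.1273, 0.3491]
orientation: [-0.837, 1.405, 0.835]
contact_force: [0.4, -0.6, -6.3]
grip_width: 0.0139
```

Request:
play_rows(plan=[[-1, -0.003, -0.02, 0, -0.1], [-1, -0.006, -0.05, 0, -0.2], [-1, -0.009, -0.08, 0, -0.3], [-1, -0.012, -0.11, 0, -0.4], [-1, -0.015, -0.14, 0, -0.5], [-1, -0.018, -0.17, 0, -0.6], [-1, -0.022, -0.2, 0, -0.7], [-1, -0.025, -0.225, 0, -0.8], [-1, -0.028, -0.245, 0, -0.9], [-1, -0.03, -0.255, 0, -1.0]])

```text
clock: 50.4
tcp_pos: [0.4933, -0.382, 0.3487]
orientation: [-0.058, 1.571, 0.057]
contact_force: [0.2, 0.1, -6.5]
grip_width: 0.0133
```

Request:
play_rows(plan=[[-1, 0, -0.003, 0, -0.08], [-1, 0, -0.003, -0.01, -0.14], [-1, 0, -0.003, -0.04, -0.15], [-1, 0, -0.003, -0.07, -0.15], [-1, 0, -0.003, -0.09, -0.15], [-1, 0, -0.003, -0.1, -0.15], [-1, 0, -0.003, -0.1, -0.15]])

```text
clock: 51.1
tcp_pos: [0.4939, -0.3816, 0.2478]
orientation: [0.055, 1.572, -0.053]
contact_force: [-0.1, -0.3, -6.1]
grip_width: 0.0135
```

```bash
python3 sc.py 26 | egrep -A1 "^[0-9]|scut|bott|slate"; 
```

```text
51.1 [ 0.4939 -0.3816  0.2478] [ 0.9976 -0.0689 -0.0023] [-0.1045 -0.2561 -6.1261] 0.013471736636100155 [ 0.9415  0.4369 -0.5173  1.6439  0.2335  1.1257  0.294 ]
scuttle [(0.89, array([236., 164.])), (0.62, array([253., 338.])), (0.92, array([350., 210.]))]
    [ 0.4721 -0.3814  0.0498] [np.float64(6.1), np.float64(2.4), np.float64(0.8)]
scuttle_lip [(0.59, array([432., 205.])), (0.79, array([333., 276.])), (0.61, array([361., 163.]))]
    [ 0.6183 -0.3874  0.1755] [np.float64(9.7), np.float64(2.5), np.float64(2.7)]
--
bottom_grip [(0.71, array([101., 165.])), (0.69, array([187., 345.])), (0.61, array([345., 247.]))]
    [ 0.3429 -0.3669  0.0489] [np.float64(4.8), np.float64(0.5), np.float64(1.4)]
slate [(0.37, array([238., 161.])), (0.79, array([263., 358.])), (0.72, array([360., 164.]))]
    [ 0.5306 -0.4038  0.037 ] [np.float64(53.5), np.float64(28.4), np.float64(29.6)]
```

View pics/s26.png

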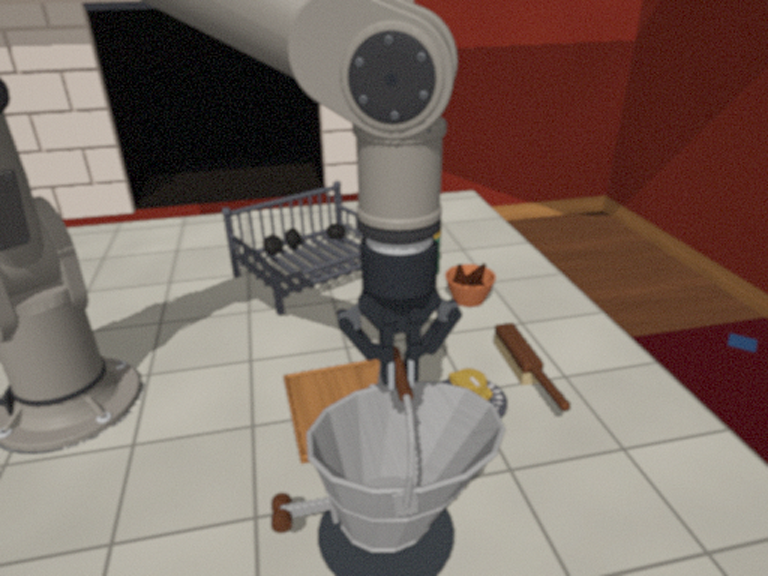

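View pics/t26.png

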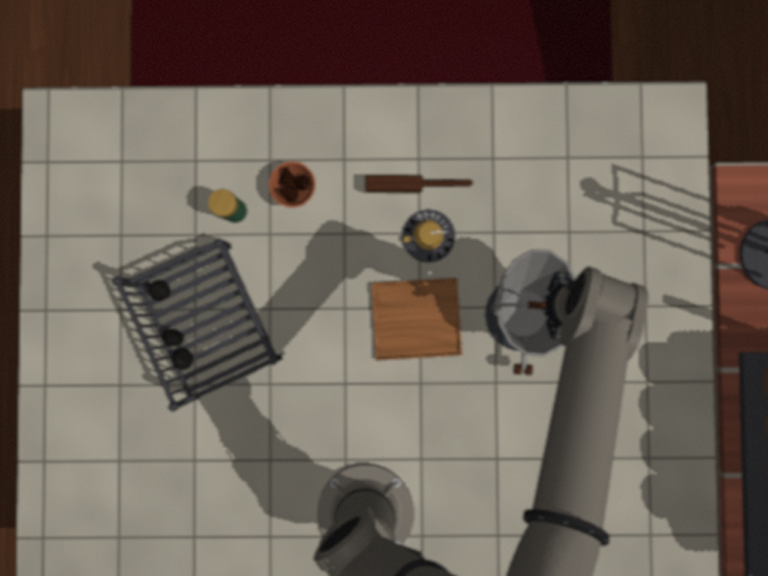

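Request:
play_rows(plan=[[-1, 0.001, -0.005, -0.01, 0], [-1, 0.001, -0.005, -0.02, 0], [-1, 0.001, -0.005, -0.026, 0], [-1, 0.001, -0.005, -0.031, 0], [-1, 0.001, -0.005, -0.031, 0]])

```text
clock: 52.65
tcp_pos: [0.4987, -0.3865, 0.2194]
orientation: [0.052, 1.565, -0.053]
contact_force: [4.0, -0.3, 0.7]
grip_width: 0.0139
```

```bash
python3 sc.py 27 | egrep -A1 "^[0-9]|scut|bott"; 
```

```text
52.65 [ 0.4987 -0.3865  0.2194] [ 0.9977 -0.0669  0.0056] [ 4.0364 -0.3077  0.65  ] 0.013923579086241183 [ 0.9364  0.4696 -0.5099  1.6635  0.2532  1.0692  0.2844]
scuttle [(0.87, array([232., 163.])), (0.88, array([258., 352.])), (0.89, array([345., 210.]))]
    [ 0.4755 -0.3809  0.0083] [np.float64(6.8), np.float64(0.6), np.float64(2.2)]
scuttle_lip [(0.55, array([435., 199.])), (0.63, array([337., 293.])), (0.97, array([360., 166.]))]
    [ 0.6213 -0.3937  0.1423] [np.float64(5.5), np.float64(0.5), np.float64(1.1)]
--
bottom_grip [(0.74, array([ 92., 171.])), (0.66, array([189., 352.])), (0.5, array([348., 246.]))]
    [ 0.3465 -0.3765  0.0396] [np.float64(2.5), np.float64(0.4), np.float64(0.5)]
```

View pics/s27.png

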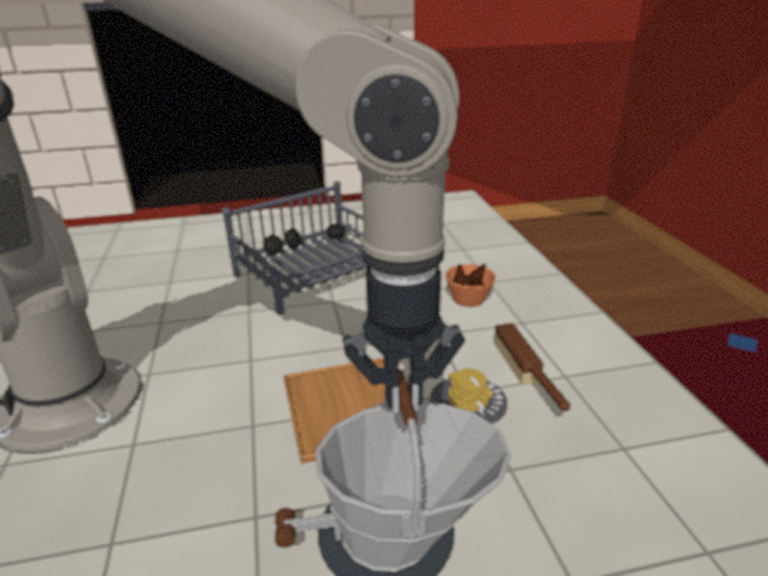

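Request:
play_rows(plan=[[-1, -0.002, 0, -0.003, 0], [-1, -0.002, 0, -0.003, 0], [-0.55, -0.002, 0, -0.003, 0], [-0.5, -0.002, 0, -0.003, 0], [-0.3, -0.002, 0, -0.003, 0], [0, -0.002, 0, -0.003, 0], [0, -0.002, 0, 0.02, 0], [0, -0.002, 0, 0.07, 0], [0, -0.002, 0.01, 0.12, 0], [0, -0.002, 0.02, 0.14, 0]])

```text
clock: 54.7
tcp_pos: [0.4949, -0.3671, 0.363]
orientation: [0.052, 1.566, -0.057]
contact_force: [-0.1, -0.4, 0.7]
grip_width: 0.0428
```

```bash
python3 sc.py 28 | egrep -A1 "^[0-9]|scut|bott"; python3 - <<'E'
from h import *
f=r.grab_frame('top');show(f,'t28z',4,(310,150,400,260))
o=r.get_obs();f=r.grab_frame('wrist')
P=cloud(f,np.ones(f['z_map'].shape,bool),o)
q=P[(np.abs(P[:,1]+.387)<.012)&(P[:,2]<.2)&(P[:,2]>.1)]
print('back rim',q[np.argsort(q[:,0])[:5]],'lip',q[np.argsort(q[:,0])[-5:]])
E
```

```text
54.7 [ 0.4949 -0.3671  0.363 ] [ 0.9976 -0.0689  0.0047] [-0.1276 -0.3927  0.7223] 0.04281706591621653 [ 0.9435  0.3393 -0.5395  1.5166  0.1781  1.3291  0.3184]
scuttle [(0.75, array([240., 154.])), (0.9, array([257., 353.])), (0.73, array([347., 209.]))]
    [ 0.4752 -0.384   0.0075] [np.float64(4.1), np.float64(0.9), np.float64(1.3)]
scuttle_lip [(0.92, array([371., 173.])), (0.56, array([337., 296.])), (0.89, array([356., 162.]))]
    [ 0.6301 -0.3906  0.1294] [np.float64(4.1), np.float64(2.1), np.float64(1.6)]
--
bottom_grip [(0.76, array([144., 158.])), (0.53, array([189., 352.])), (0.38, array([345., 245.]))]
    [ 0.3465 -0.3724  0.0334] [np.float64(4.7), np.float64(0.1), np.float64(1.9)]
back rim [[ 0.3992 -0.3986  0.1453]
 [ 0.3992 -0.3907  0.1451]
 [ 0.3995 -0.3973  0.1457]
 [ 0.3996 -0.3893  0.1459]
 [ 0.3997 -0.3882  0.1458]] lip [[ 0.6283 -0.3778  0.1347]
 [ 0.6284 -0.38    0.1348]
 [ 0.6286 -0.3759  0.1337]
 [ 0.629  -0.3794  0.1329]
 [ 0.629  -0.3773  0.1325]]
```

View pics/w28.png

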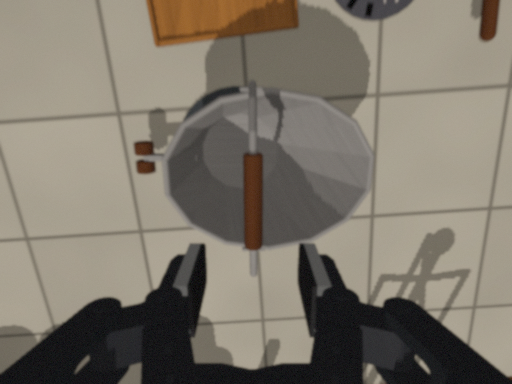

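View pics/s28.png

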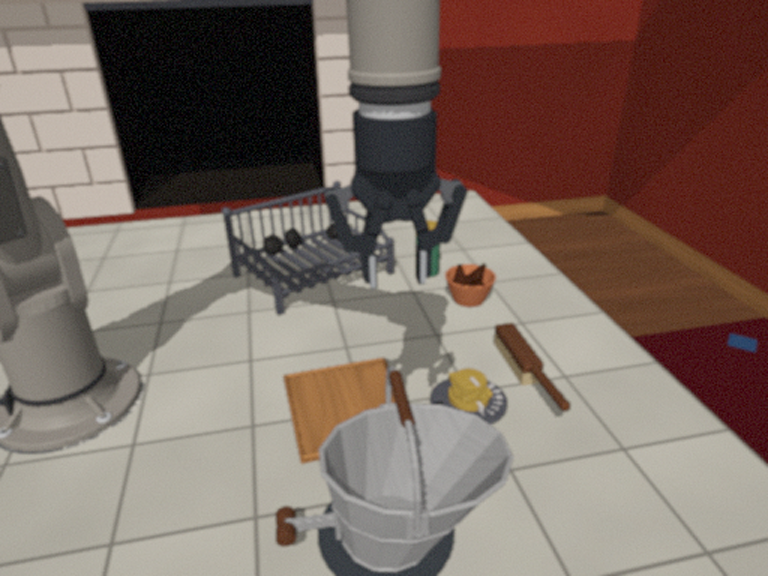

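Request:
play_rows(plan=[[1, 0.02, 0.04, 0, 0], [1, 0.05, 0.08, 0, 0], [1, 0.08, 0.12, 0, 0], [1, 0.11, 0.16, 0, 0], [1, 0.14, 0.19, -0.02, 0], [1, 0.165, 0.205, -0.06, 0], [1, 0.165, 0.205, -0.1, 0], [1, 0.165, 0.205, -0.1, 0], [1, 0.165, 0.205, -0.1, 0]])

```text
clock: 56.75
tcp_pos: [0.6587, -0.1622, 0.2586]
orientation: [0.054, 1.571, -0.054]
contact_force: [-0.4, -0.1, 0.7]
grip_width: 0.0856
```

```bash
cat > col.py <<'E'
from h import *
import sys
o=r.get_obs(); f=r.grab_frame('wrist'); 
print(o['clock'],o['tcp_pos'],Ro.from_rotvec(o['orientation']).as_matrix()[:,2],o['joints'],o['grip_width'])
c=pin(f,'air_inlet')[:1]+pin(f,'collar_top')[:1]+pin(f,'collar_pointer')[:1]
for (cf,p),z in zip(c,(.0,.051,.017)): print(cf,p,at_z(f,p,z,o))
p=c[0][1]; b=[int(max(0,p[0]-70)),int(max(0,p[1]-70)),int(p[0]+70),int(min(384,p[1]+70))]
show(f,sys.argv[1],4,b); print(b)
E
python3 col.py c1
```

```text
56.75 [ 0.6587 -0.1622  0.2586] [ 0.9976 -0.0688 -0.0011] [ 0.5456  0.5329 -0.5854  1.4918  0.3049  1.2099 -0.153 ] 0.08562720905701378
0.64 [261.3248 148.416 ] [[ 0.6705 -0.1581  0.    ]]
0.94 [262.4   160.512] [[ 0.6702 -0.161   0.051 ]]
0.9 [269.824  183.8976] [[ 0.6776 -0.197   0.017 ]]
[191, 78, 331, 218]
```

View pics/c1.png

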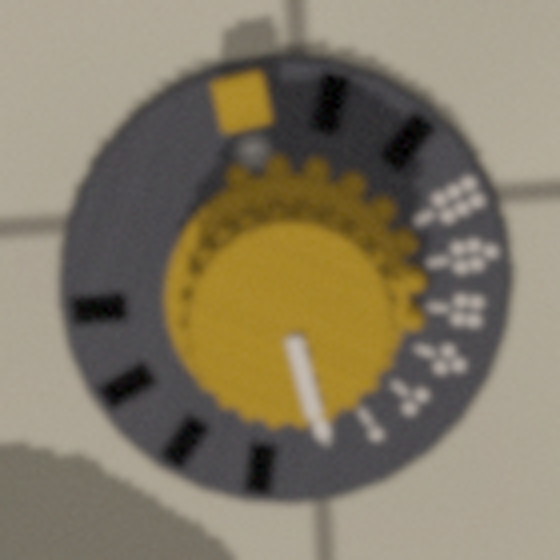

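```bash
python3 - <<'E'
from h import *
o=r.get_obs(); f=r.grab_frame('wrist')
P=cloud(f,np.ones(f['z_map'].shape,bool),o)
q=P[(P[:,2]>.044)&(P[:,2]<.06)&(np.hypot(P[:,0]-.67,P[:,1]+.16)<.045)]
print(len(q),q.mean(0),(q.min(0)+q.max(0))/2,np.ptp(q,0))
b=P[(P[:,2]>.012)&(P[:,2]<.044)&(np.hypot(P[:,0]-.66,P[:,1]+.105)<.022)]; print('block',len(b),b.mean(0) if len(b) else 0,b.max(0) if len(b) else 0)
ft=r.grab_frame('top')
E
```

```text
2219 [ 0.6701 -0.1577  0.0514] [ 0.6702 -0.1591  0.0499] [0.0569 0.0572 0.011 ]
block 303 [ 0.6624 -0.1114  0.0195] [ 0.6724 -0.0971  0.027 ]
```

Request:
play_rows(plan=[[1, 0.0113, 0.004, 0, -0.14], [1, 0.0113, 0.004, -0.05, -0.28], [1, 0.0113, 0.004, -0.1, -0.37], [1, 0.0113, 0.004, -0.15, -0.37], [1, 0.0113, 0.004, -0.19, -0.37], [1, 0.0113, 0.004, -0.215, -0.37], [1, 0.0113, 0.004, -0.227, -0.37], [1, 0.0113, 0.004, -0.227, -0.37]])

```text
clock: 57.85
tcp_pos: [0.6697, -0.1576, 0.0304]
orientation: [0.344, 1.545, -0.344]
contact_force: [0.4, -0.5, 0.3]
grip_width: 0.0854
```

Request:
play_rows(plan=[[0.1, 0, 0, 0, 0], [0.1, 0, 0, 0, 0], [0.1, 0, 0, 0, 0], [0.1, 0, 0, 0, 0], [0.1, 0, 0, 0, 0]], force=40)

```text
clock: 58.35
tcp_pos: [0.6706, -0.1573, 0.0337]
orientation: [0.343, 1.542, -0.344]
contact_force: [-5.2, 1.4, 7.5]
grip_width: 0.0529
```

Request:
play_rows(plan=[[0.1, 0, 0, 0, 0.12], [0.1, 0, 0, 0, 0.24], [0.1, 0, 0, 0, 0.36], [0.1, 0, 0, 0, 0.48], [0.1, 0, 0, 0, 0.6], [0.1, 0, 0, 0, 0.72], [0.1, 0, 0, 0, 0.84], [0.1, 0, 0, 0, 0.96], [0.1, 0, 0, 0, 1.08], [0.1, 0, 0, 0, 1.2]])

```text
clock: 59.35
tcp_pos: [0.6692, -0.1575, 0.0337]
orientation: [-0.6, 1.489, 0.599]
contact_force: [-10.0, 0.6, 11.8]
grip_width: 0.0527
```

Request:
play_rows(plan=[[0.1, 0, 0, 0, 0], [0.1, 0, 0, 0, 0], [0.6, 0, 0, 0, 0], [1, 0, 0, 0, 0], [1, 0, 0, 0, 0], [1, 0, 0, 0.05, 0], [1, 0, 0, 0.1, -0.1], [1, 0, 0, 0.15, -0.2], [1, 0, 0, 0.2, -0.35], [1, 0, 0, 0.23, -0.5]])

```text
clock: 60.35
tcp_pos: [0.6718, -0.1571, 0.2664]
orientation: [-0.202, 1.556, 0.2]
contact_force: [0.4, 0.4, 0.1]
grip_width: 0.0855
```

Request:
play_rows(plan=[[1, 0, 0, 0, -0.14], [1, 0, 0, 0, -0.28], [1, 0, 0, 0, -0.3], [1, 0, 0, 0, -0.3]])

```text
clock: 60.75
tcp_pos: [0.6702, -0.1574, 0.2612]
orientation: [0.027, 1.571, -0.028]
contact_force: [0.3, 0.6, 0.3]
grip_width: 0.0854
```

```bash
python3 col.py c2
```

```text
60.75 [ 0.6702 -0.1574  0.2612] [ 0.9994 -0.035  -0.0001] [ 0.5648  0.561  -0.6434  1.4599  0.3451  1.2353 -0.1538] 0.0853634480156951
0.84 [249.7024 152.9088] [[ 0.6683 -0.1583  0.    ]]
0.6 [251.392  162.0096] [[ 0.6704 -0.1577  0.051 ]]
0.91 [288.512 160.896] [[ 0.7125 -0.1657  0.017 ]]
[179, 82, 319, 222]
```

View pics/c2.png

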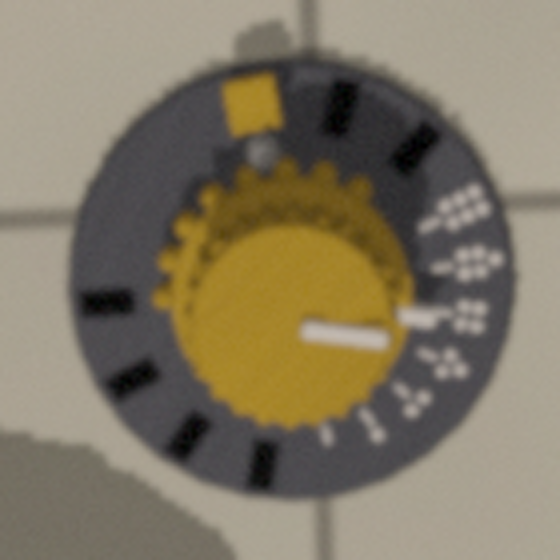

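```bash
python3 - <<'E'
from h import *
ft=r.grab_frame('top');show(ft,'tf',1.5);fs=r.grab_frame('side');show(fs,'sf',1.5)
for l in['cone_bowl','match_tin','hearth_brush','scuttle']:
    a=pin(fs,l);b=pin(ft,l)
    if a and b: print(l,tri([fs,ft],[a[0][1],b[0][1]],[None]*2))
E
```

```text
cone_bowl [0.7851 0.1646 0.0058]
match_tin [0.7254 0.3066 0.0219]
hearth_brush [ 0.7931 -0.1195 -0.0081]
scuttle [ 0.4775 -0.3798  0.0102]
```

View pics/tf.png

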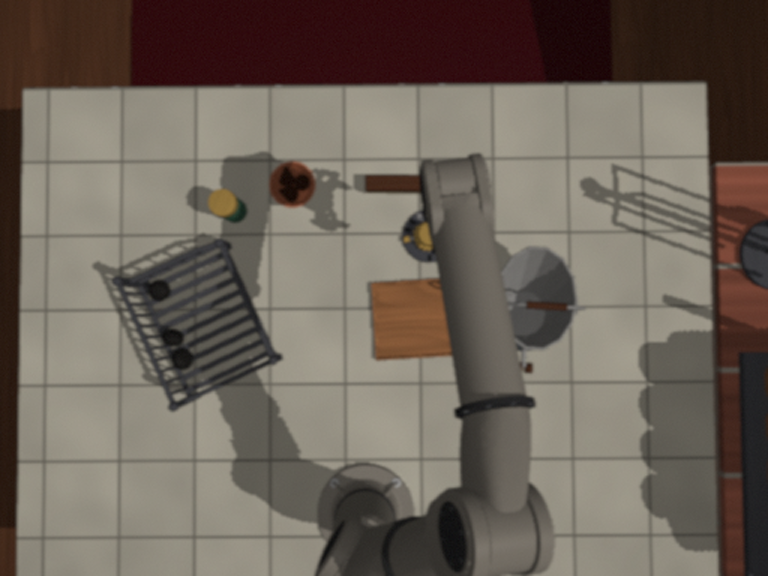

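View pics/sf.png

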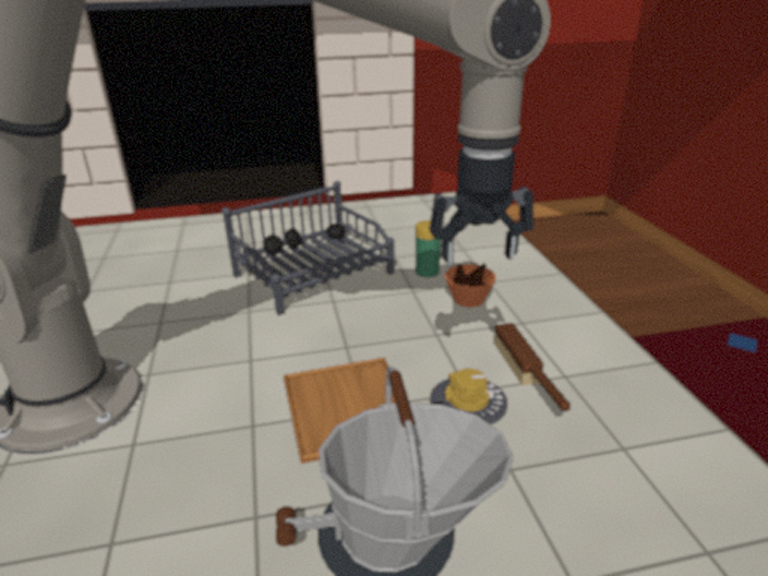

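```bash
python3 -c "
from bench import r
print(r.hand_in())"
```

```text
the job is handed in; nothing more can be done
None
```

I did the whole job in the order asked and handed it in at about 61 s of the 210 s allowed; no verdict was given.

- **Fuel:** There were three ovoids. I put all three in the scuttle one at a time. My first grip on the third was 17 mm off centre, so I let go and took it again.
- **At the basket:** I carried the scuttle by its bail and set it down with its lip about 30 mm inside the basket, roughly centred on the front rail. It stood upright, but about 10 mm nearer the basket than the pose you gave, so its side was just touching the rail.
- **Tipping:** I lifted it by the bottom grip until it hung. The last pictures show all three ovoids in the basket, and the load on the wrist had dropped by about the weight of three.
- **Scuttle:** It is back on its slate, level and empty, about 5 mm off centre.
- **Air collar:** The pointer is at the tick with four dots. It turned about 1.21 rad, against 1.20 asked.
- **Bowl, tin and brush:** They look unmoved in the top view. The networks put the bowl about 1 cm from their first reading, but its pixel position had not changed, so I took that as noise.

The forces I read stayed well under the limits, the highest about 15 N. At the end the gripper was in the air above the collar, touching nothing.

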